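# Fill the herb box under the glass shelf

## Task

First pry the herb box open by getting the spreader's blade under the flap's lip and swing the flap up with it until it stands upright or leans back; lay the spreader back flat on the cork mat. Then gather every nutmeg from the plate into the tall long-handled pot where it stands on the steamer lid, take the pot by its handle and tip all the nutmegs out of it into the box beneath the low glass shelf, without bumping the shelf. Leave the flap open, the spreader on the mat and the emptied pot standing upright on the steamer lid, and do not disturb the other things on the counter.

Things in the scene. Friction and masses are not known exactly. Their poses are not given: they have to be found in the camera images.
- shelf: Low clear shelf fixed on the counter, 200 deep x 360 wide; origin on the counter right under the middle of its front edge, x to its back, z up. The 10 mm board spans x 0..200, y +-180, its underside 200 above the counter; two 20 mm square posts at the back only (x 185, y +-160). Two jars stand on it at x 155, y +-120, to 297 above the counter.
- box_mouth (a point): Centre of the mouth (rim top plane, 58 above the counter) of the green round herb box fixed under the shelf: outer radius 55, wall 3, inner floor 54 below this point; x points from lip to hinge, z up. A 14 mm deep ledge juts out under the flap's lip, from x -53 to -67, its top 8 below this point, so only a thin blade fits between ledge and lip.
- flap_hinge (a point): Hinge of the flap, at the far side of the box rim, 56 from box_mouth along the box's x; the hinge axis is the box's y.
- flap_lip (a point): Outer end of the flap's orange lip, middle of its underside, 127 from the hinge; moves with the flap. The flap is a disc of radius 56 and 4 thick; the lip is 34 wide and stands out 15 mm beyond the disc, above the ledge.
- flap (a joint): Angle of the flap (rad): 0 shut, 1.57 standing upright, 1.85 fully back at its stop. A stiff hinge: it stays at any angle (about 0.08 N m to lift).
- spreader_grip (a point): Centre of the spreader's wooden handle, 90 long x 24 wide x 18 high, 9 above its underside; x points along the tool to the blade, z up. The steel blade is 20 wide x 2 thick, level with this point, and runs from x 45 to x 160.
- spreader_tip (a point): Tip of the spreader's blade, mid-thickness, 160 from spreader_grip along x.
- mat_top (a point): Centre of the top of the fixed cork mat, 280 long (x) x 110 wide (y), 4 high.
- plate_in (a point): Centre of the flat floor of the fixed deep white porcelain plate, 8 above the counter, flat to radius 80; its rim flares to radius 118, 30 high.
- lid_top (a point): Centre of the top of the fixed bamboo steamer lid, a flat disc of radius 100, 14 high.
- pot_grip (a point): Grip point on the pot's round wooden handle (18 diameter). The handle runs along the pot's x from 37 to 192 from the pot's axis, this point 125 from the axis, x pointing to the pot, z up along the pot, 105 above the pot's underside.
- pot_mid (a point): Centre of the tall steel pot, half-way up (65 above its underside), same axes. The pot is 130 tall, outer radius 28 at the foot and 40 at the rim, wall 3; it and its handle weigh 160 g.
- pot_mouth (a point): Centre of the pot's mouth, level with the rim.
- nutmeg0_mid (a point): Centre of a brown nutmeg, a nearly round ball 28 across with small flats, 14 g; 3 to 5 of the five are present.
- nutmeg1_mid (a point): Centre of a brown nutmeg, a nearly round ball 28 across with small flats, 14 g; 3 to 5 of the five are present.
- nutmeg2_mid (a point): Centre of a brown nutmeg, a nearly round ball 28 across with small flats, 14 g; 3 to 5 of the five are present.
- nutmeg3_mid (a point): Centre of a brown nutmeg, a nearly round ball 28 across with small flats, 14 g; 3 to 5 of the five are present.
- nutmeg4_mid (a point): Centre of a brown nutmeg, a nearly round ball 28 across with small flats, 14 g; 3 to 5 of the five are present.
- tumbler: Bystander: glass tumbler, 110 tall, radius 34; origin under its base.
- sauce: Bystander: low amber sauce jar, 75 tall, radius 30; origin under its base.
- dip_bowl: Bystander: small blue bowl, radius 45, 35 high; origin under its base.
- ladle: Bystander: steel ladle lying on the counter, its cup (radius 36, 30 high) at the origin, its 220 mm handle along -x.
- pepper: Bystander: small jar, 80 tall, radius 22; origin under its base.

How it is judged:
By the outcome, as a careful person would: the job done as asked, in the order asked, and still so for the second after the job is handed in, with the robot touching nothing.
Of nutmeg0, nutmeg1, nutmeg2, nutmeg3, nutmeg4 only 3 to 5 are there at a start; the rules pass over those that are not, and their reading is None.
At some moment in a run one of spreader, nutmeg0, nutmeg1, nutmeg2, nutmeg3, nutmeg4 may be knocked a few centimetres aside while the robot is not near it.
It also fails if it takes over 210 s, if anything falls off the work surface, if the arm or the gripper's body presses on something with over 40 N, if the wrist force passes 120 N, or if a joint passes its speed limit or range.

## Robot

A 6-joint arm with a two-finger parallel gripper is mounted at the origin on the work surface. World frame = base frame: x ahead of the robot, y to its left, z up, the work surface at z = 0. Lengths are in m, angles in rad, forces in N, time in s.
With the tool pointing down it reaches from about 0.35 to 0.85 m from the base axis. Payload 8.1 kg.
Tool frame: the origin (TCP) lies at the centre of the arm's flange, where the gripper is bolted on; the fingertips stand 186 mm ahead of it and the grasp point (between the pads) lies 167 mm ahead of it; z points along the fingers, y is the line along which they close (so a half turn about z gives the same grasp; the last joint's range is limited). The gripper opens to 93 mm and grips with 3 to 60 N. Pads are 15 mm wide; open, the fingers measure 128 mm over their backs; the gripper's body (75 mm by 188 mm) begins 65 mm behind the grasp point.
Start: joints at [1.213, 0.13, 1.488, -0, 1.523, -0.085], TCP at [0.162, 0.578, 0.405] pointing down, gripper open.
Joint ranges: [-2.96, 2.96], [-0.89, 2.26], [0.02, 2.5], [-1.34, 4.48], [0, 2.73], [-2.66, 2.66]. Speed limits (rad/s): [2.39, 2.39, 2.79, 3.14, 3.14, 3.14].

## Interface

Orientations are given as a rotation vector (axis times angle).
In Python, from plant import read_state, read_camera, camera_params, robot gives the robot as it stands.
- The arm moves only by the tool carry_out, never from a script. Its argument "targets" is a list of rows, each an object of numbers: "hand": the opening in per cent of the stroke, from 0 (shut) to 100 (fully open); "x", "y", "z": the shift along the tool's x, y, z in m; "ax", "ay", "az": the turn, a rotation vector about the tool's x, y, z in rad. In form: [{"hand": .., "x": .., "y": .., "z": .., "ax": .., "ay": .., "az": ..}, ...]. A call has 1 to 8 rows; each row is the pose to reach, as a shift and turn from the pose commanded when the call began, along the tool's axes at that moment; what a row does not reach only later rows make up. A row lasts 1/8 s, in which the tool goes at most 62.5 mm and 10.7 degrees, less where a joint would pass 70% of its speed; a pose out of reach is approached as far as the arm can. A call with a gripper value outside its range is refused whole. The fingers move at their own pace and stop on an object; "newtons" is the grip in N (left out, the last holds). Time passes only in rows, so rows that repeat a pose let the fingers close. It gives the time, the measured TCP pose, the force, the opening and the grip force at its end, in the units of the state.
- read_state(): the state, without advancing time (a new reading comes with each control period).
- read_camera(name): name is "scene" or "top"; returns (picture, depth): 384x512x3 uint8, blue, green, red; 384x512 float32, m along the optical axis (not along the pixel's ray), 0 where there is no reading.
- camera_params(name): a dict with "fx", "fy", "cx", "cy" (pixels), "position" and "rotation" of the camera in the world. Camera axes: x right, y up, looking along -z (the intrinsics and any distortion apply to the point x, -y, -z); pixel columns grow to the right and rows downward; lengths in m; the calibration is good to about 2 mm. A picture is of the moment at which its call begins. camera_params takes no time and is no camera call.
- robot.close_job(): hands the job in; it is judged then, once.
The state is a dict: "t": time; "q": joint angles; "dq": joint speeds; "joint_torque": joint torques, N m; "tool_pos": TCP position; "orientation": TCP orientation; "force": force on the tool from outside, world axes, zero at the start; "wrist_torque": the same for the moment, N m; "opening": finger opening in m; "gripper_force": force on a finger pad.
Only numpy, scipy, OpenCV 4.12 (cv2) and the standard library are available. Lean on these libraries where they do the work, as an engineer would, in place of code of your own. Each camera call takes 0.05 s, during which the arm holds its last target. There are 200 camera calls.

## Working session

There is one attempt and no reset: what is moved stays moved. The work goes in short steps, Python scripts to look and compute and a tool call to move; the robot and the scene stay as the last step left them, time stands still between calls to the robot, and variables do not carry over. Pictures are saved under pics/ and viewed, at most 14 in all, crops included, and the job is handed in when it is done.

Besides the shell and the picture viewer there is one more tool, called after "Call:" as name([rows], argument=value, ...), one row to a line, values as JSON. carry_out: Moves the arm, as the interface text tells. Its arguments: {"type":"object","properties":{"targets":{"type":"array","items":{"type":"object","properties":{"hand":{"type":"number"},"x":{"type":"number"},"y":{"type":"number"},"z":{"type":"number"},"ax":{"type":"number"},"ay":{"type":"number"},"az":{"type":"number"}}}},"newtons":{"type":"number"}},"required":["targets"]}

```bash
ls; mkdir -p pics; cat > h.py <<'E'
import numpy as np, cv2
from plant import read_state, read_camera, camera_params, robot
from scipy.spatial.transform import Rotation as R
np.set_printoptions(precision=4,suppress=True)
def cloud(name):
    im,d=read_camera(name); p=camera_params(name)
    v,u=np.mgrid[0:384,0:512]
    c=np.stack([(u-p['cx'])/p['fx']*d,-(v-p['cy'])/p['fy']*d,-d],-1)
    Rm=np.array(p['rotation']); Rm=Rm if Rm.shape==(3,3) else R.from_rotvec(Rm).as_matrix()
    return im,d,c@Rm.T+np.array(p['position'])
def proj(name,X):
    p=camera_params(name); Rm=np.array(p['rotation'])
    c=(np.atleast_2d(X)-p['position'])@Rm
    return np.c_[p['cx']+p['fx']*c[:,0]/-c[:,2], p['cy']-p['fy']*c[:,1]/-c[:,2]]
E
python3 - <<'E'
from h import *
s=read_state(); print(s)
for n in("scene","top"):
    im,d,P=cloud(n); np.savez(n+'.npz',im=im,d=d,P=P); print(camera_params(n)); cv2.imwrite(f'pics/{n}0.png',cv2.resize(im,(800,600)))
E
```

```text
pics
{'t': 0.0, 'q': array([ 1.2126,  0.1312,  1.4893,  0.    ,  1.523 , -0.0854]), 'dq': array([ 0.0001, -0.0006,  0.002 ,  0.0006, -0.0016, -0.0008]), 'joint_torque': array([  0.0009, -55.984 , -49.1759,   0.0768,   0.0354,  -0.0002]), 'tool_pos': array([0.1615, 0.5776, 0.4037]), 'orientation': array([-0.4271, -3.112 ,  0.0028]), 'force': array([-0.1586, -0.0851, -0.0631]), 'wrist_torque': array([ 0.0573, -0.0441, -0.0635]), 'gripper_force': 0.0, 'opening': 0.09300424027864024}
{'fx': 478.7116023568704, 'fy': 478.7116023568704, 'cx': 259.7589857504809, 'cy': 194.5858833673935, 'position': array([0.3108, 0.8951, 1.6082]), 'rotation': array([ 0.1014, -0.8068, -2.7397])}
{'fx': 415.83253442122054, 'fy': 415.83253442122054, 'cx': 247.23955145547478, 'cy': 192.72213513521174, 'position': array([ 0.3781, -0.045 ,  1.3227]), 'rotation': array([ 0.1183, -0.1226, -1.586 ])}
```

View pics/scene0.png

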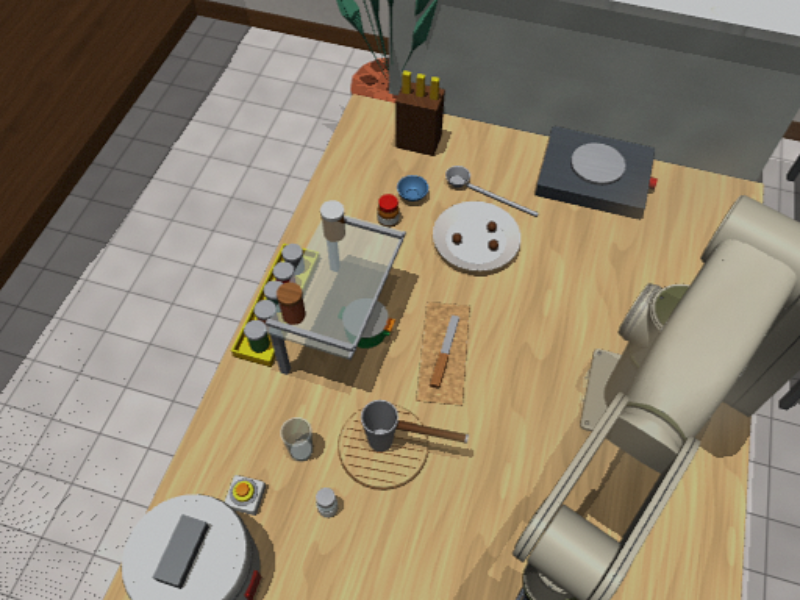

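View pics/top0.png

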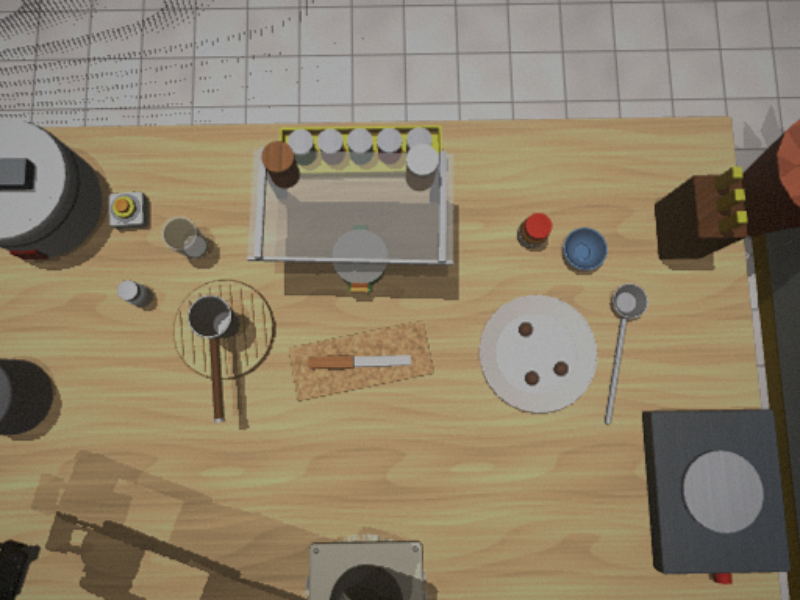

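Both views show 3 nutmegs on the plate (top view right, ~(526,329),(561,368),(532,378)), the spreader on the mat (~(360,361), blade to the right), the pot on the lid with its handle toward the robot, and the box's orange lip at (360,288) under the shelf's front edge.

```bash
cat >> h.py <<'E'
def Rot(name): return R.from_rotvec(camera_params(name)['rotation']).as_matrix()
def proj(name,X):
    p=camera_params(name)
    c=(np.atleast_2d(X)-p['position'])@Rot(name)
    return np.c_[p['cx']+p['fx']*c[:,0]/-c[:,2], p['cy']-p['fy']*c[:,1]/-c[:,2]]
def ray(name,u,v,z):
    p=camera_params(name); d=Rot(name)@np.array([(u-p['cx'])/p['fx'],-(v-p['cy'])/p['fy'],-1])
    return p['position']+d*(z-p['position'][2])/d[2]
def blobs(mask,mn=4):
    n,l,st,c=cv2.connectedComponentsWithStats(mask.astype(np.uint8))
    return [(c[i],st[i,4],l==i) for i in range(1,n) if st[i,4]>=mn]
E
python3 - <<'E'
from h import *
for n in("top","scene"):
    f=np.load(n+'.npz'); im,d,P=f['im'],f['d'],f['P']; hsv=cv2.cvtColor(im,cv2.COLOR_BGR2HSV).astype(int); z=P[...,2]; H,S,V=[hsv[...,i] for i in range(3)]
    X,Y=P[...,0],P[...,1]
    def rep(nm,m,mn=4):
        for c,a,l in blobs(m,mn): print(n,nm,c,a,np.median(P[l],0),'min',P[l].min(0),'max',P[l].max(0))
    print('counter z', np.median(z[(abs(X-.4)<.03)&(abs(Y)<.2)]))
    ws=(X>.25)&(X<1.0)&(abs(Y)<.6)
    rep('orange lip',ws&(H<18)&(S>180)&(V>120)&(z<.1)&(X>.5)&(abs(Y)<.15))
    pl=(X>.35)&(X<.75)&(Y<-.2)&(Y>-.5)
    rep('nut',pl&(V<110)&(S>80)&(H<20)&(z<.08)&(z>.012),3)
    rep('plate',pl&(S<40)&(V>140)&(z<.06),100)
    rep('spreader handle',ws&(abs(Y)<.2)&(X<.65)&(H<15)&(S>130)&(z<.06)&(z>.012),20)
    rep('blade',ws&(abs(Y)<.2)&(X<.65)&(S<60)&(z<.06)&(z>.004),20)
    rep('pot handle',(X>.25)&(X<.8)&(Y>.1)&(Y<.5)&(z>.09)&(z<.16),10)
    rep('pot grey',(X>.4)&(X<.8)&(Y>.1)&(Y<.5)&(S<60)&(z>.12)&(z<.17),10)
    rep('shelf',ws&(z>.19)&(z<.225)&(X>.5),30)
    rep('jars',ws&(z>.28)&(z<.31)&(X>.5),10)
E
```

```text
counter z 0.001967624491635789
top nut [339.2451 150.6176] 102 [ 0.6978 -0.3378  0.0488] min [ 0.6881 -0.3766  0.0299] max [ 0.7376 -0.3252  0.0786]
top nut [335.9091 210.4091] 44 [ 0.5167 -0.3258  0.0332] min [ 0.5054 -0.3354  0.0208] max [ 0.5266 -0.315   0.0391]
top nut [358.5102 235.4694] 49 [ 0.438  -0.3918  0.0319] min [ 0.4262 -0.4029  0.0247] max [ 0.4482 -0.3815  0.0398]
top nut [339.7872 241.8298] 47 [ 0.4182 -0.3326  0.0321] min [ 0.4089 -0.3436  0.0204] max [ 0.4304 -0.3235  0.0396]
top plate [344.124  225.7387] 4179 [ 0.4702 -0.3556  0.0122] min [ 0.3536 -0.4659 -0.0035] max [ 0.5851 -0.2339  0.0377]
top spreader handle [211.37 231.41] 200 [0.4593 0.0647 0.0219] min [0.4476 0.021  0.0123] max [0.4697 0.1058 0.0277]
top blade [244.1174 230.5425] 247 [ 0.4596 -0.0381  0.0136] min [ 0.4494 -0.0949  0.0041] max [0.4708 0.0184 0.0255]
top pot handle [114.6313 149.162 ] 179 [0.7077 0.3495 0.1063] min [0.6726 0.3117 0.0901] max [0.7394 0.378  0.1149]
top pot handle [135.6456 221.872 ] 711 [0.5016 0.2668 0.1257] min [0.3496 0.2358 0.0902] max [0.5775 0.3143 0.1499]
top pot grey 
[... 1541 characters left out ...]
cene pot handle [256.9091 271.0673] 594 [0.5099 0.2677 0.1258] min [0.3476 0.2368 0.0904] max [0.5779 0.3179 0.1501]
scene pot handle [188.6027 276.    ] 146 [0.7084 0.3441 0.1053] min [0.6703 0.3122 0.0901] max [0.7379 0.382  0.1182]
scene pot grey [242.7273 266.0303] 198 [0.5383 0.263  0.1362] min [0.4985 0.2368 0.1201] max [0.5779 0.3179 0.1501]
scene shelf [216.6453 182.9501] 4308 [0.709  0.0233 0.2109] min [ 0.6139 -0.1738  0.1959] max [0.8295 0.1964 0.225 ]
scene jars [212.0608 134.9171] 181 [ 0.7714 -0.1062  0.2965] min [ 0.7464 -0.1394  0.2803] max [ 0.7996 -0.08    0.3068]
scene jars [184.6948 188.1643] 213 [0.7803 0.1326 0.2967] min [0.7548 0.1    0.2801] max [0.8084 0.1582 0.3049]
```

```bash
python3 - <<'E'
from h import *
f=np.load('top.npz'); im,d,P=f['im'],f['d'],f['P']
c1=cv2.resize(im[130:200,150:300],None,fx=5,fy=5,interpolation=cv2.INTER_CUBIC)
g=np.load('scene.npz'); c2=cv2.resize(g['im'][130:250,170:290],None,fx=3,fy=3,interpolation=cv2.INTER_CUBIC)
o=np.zeros((350+0,750,3),np.uint8); o[:]=c1[:350]; cv2.imwrite('pics/box_top.png',o); cv2.imwrite('pics/box_sc.png',cv2.resize(c2,(600,600)))
# pca fits
for n,f in(("top",f),("scene",g)):
    im,P=f['im'],f['P']; hsv=cv2.cvtColor(im,cv2.COLOR_BGR2HSV).astype(int);H,S,V=[hsv[...,i] for i in range(3)];X,Y,Z=P[...,0],P[...,1],P[...,2]
    sp=P[(abs(Y)<.12)&(abs(X-.459)<.016)&(Z>.009)&(Z<.035)&((S<70)|(S>150))]
    def pca(nm,Q):
        m=Q.mean(0); w,v=np.linalg.eigh(np.cov((Q-m)[:,:2].T)); t=(Q-m)[:,:2]@v[:,1]; print(n,nm,len(Q),m,'dir',v[:,1],'ext',t.min(),t.max(),'ctr',m[:2]+v[:,1]*(t.min()+t.max())/2)
    pca('spreader',sp)
    mat=P[(abs(Y)<.2)&(abs(X-.46)<.1)&(Z<.03)&(H<22)&(S>90)&(V<190)]
    r=cv2.minAreaRect(mat[:,:2].astype(np.float32)); print(n,'mat',r)
    pca('pothandle',P[(X<.49)&(X>.3)&(Y>.2)&(Y<.32)&(Z>.09)&(Z<.13)])
    rim=P[(X>.48)&(X<.6)&(Y>.2)&(Y<.34)&(Z>.138)&(Z<.15)][:,:2].astype(np.float32)
    print(n,'rim',cv2.minEnclosingCircle(rim))
    lid=P[(X>.4)&(X<.65)&(Y>.12)&(Y<.4)&(Z>.010)&(Z<.018)][:,:2].astype(np.float32)
    print(n,'lid',len(lid),cv2.minAreaRect(lid))
    pr=P[(X>.33)&(X<.6)&(Y<-.22)&(Y>-.49)&(S<40)&(Z>.02)&(Z<.04)][:,:2].astype(np.float32); print(n,'plate',cv2.minEnclosingCircle(pr))
    for nm,lo,hi in(("shelf",.2,.22),):
        q=P[(abs(Y)<.23)&(X>.58)&(X<.87)&(Z>lo)&(Z<hi)][:,:2].astype(np.float32); print(n,nm,cv2.minAreaRect(q))
E
```

```text
top spreader 225 [ 0.4605 -0.0391  0.0142] dir [-0.0075  1.    ] ext -0.0559113225463814 0.09444654823960416 ctr [ 0.4603 -0.0198]
top mat ((0.45997104048728943, -6.344914436340332e-05), (0.1999339908361435, 0.3998333215713501), 0.003234117291867733)
top pothandle 307 [0.4179 0.2628 0.125 ] dir [-0.9963 -0.0855] ext -0.07238165060555128 0.06918706968801026 ctr [0.4195 0.2629]
top rim ((0.5403711795806885, 0.27502936124801636), 0.0404537208378315)
top lid 1982 ((0.5297023057937622, 0.27960485219955444), (0.20122720301151276, 0.20053213834762573), 44.99708557128906)
top plate ((0.4693295657634735, -0.35020115971565247), 0.11716564744710922)
top shelf ((0.7232338786125183, 0.008961513638496399), (0.3602430820465088, 0.20462052524089813), 87.67893981933594)
scene spreader 242 [0.4583 0.0185 0.0188] dir [-0.0228  0.9997] ext -0.11348412730689553 0.09254330849003316 ctr [0.4586 0.008 ]
scene mat ((0.45992952585220337, 6.48200511932373e-05), (0.3998754918575287, 0.19988109171390533), 89.93106079101562)
scene pothandle 203 [0.4185 0.2688 0.1246] dir [-0.9964 -0.0845] ext -0.07155100806893154 0.0712968130839555 ctr [0.4186 0.2688]
scene rim ((0.5389843583106995, 0.2776963412761688), 0.0410127267241478)
scene lid 1330 ((0.5248010158538818, 0.2471798062324524), (0.27899405360221863, 0.20271970331668854), 81.57035064697266)
scene plate ((0.4529535174369812, -0.3685655891895294), 0.1449158489704132)
scene shelf ((0.721919059753418, 0.009942710399627686), (0.36792001128196716, 0.2057502120733261), 88.13008117675781)
```

View pics/box_top.png

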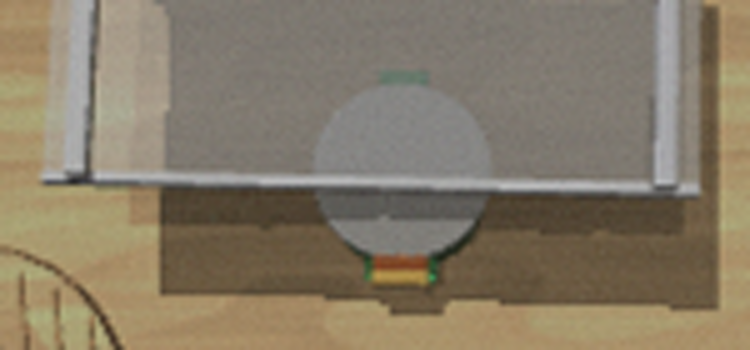

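View pics/box_sc.png

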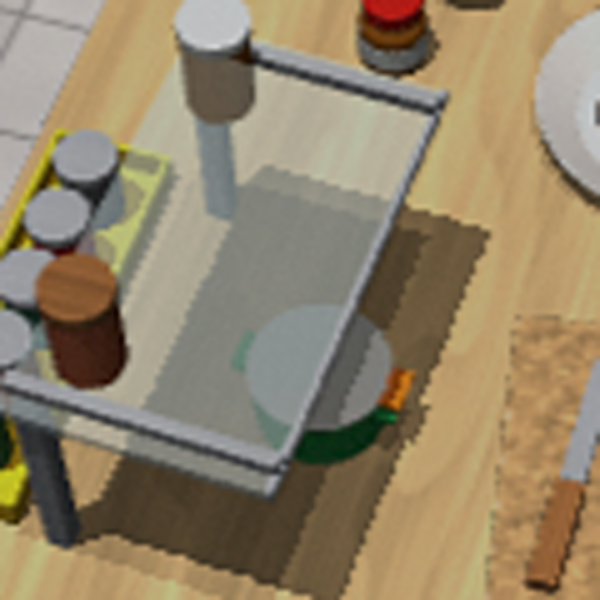

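The crops show the flap's grey disc (top crop centre (403,171), radius 88), hinge tab at (404,77) and lip ending at row 285, col 400; shelf front edge at row ~183.

```bash
python3 - <<'E'
from h import *
def t(c,r,z): return ray('top',150+(c+.5)/5-.5,130+(r+.5)/5-.5,z)
for a in[(403,171,.062),(315,171,.062),(491,171,.062),(403,83,.062),(404,77,.058),(399.5,285,.060),(372,270,.062),(428,272,.062),(45,181,.21),(698,192,.21)]: print(a,t(*a))
for c,r in[(318,366),(246,366),(392,366),(318,306),(318,427)]: print('scene',(c,r),ray('scene',170+(c+.5)/5-.5,130+(r+.5)/5-.5,.062))
f=np.load('scene.npz');im,P=f['im'],f['P'];hsv=cv2.cvtColor(im,cv2.COLOR_BGR2HSV).astype(int);H,S,V=[hsv[...,i] for i in range(3)];X,Y,Z=P[...,0],P[...,1],P[...,2]
# mat by rays on plane z=.004 in both views
for n in('top','scene'):
    f=np.load(n+'.npz');im=f['im'];P=f['P'];hsv=cv2.cvtColor(cv2.GaussianBlur(im,(5,5),0),cv2.COLOR_BGR2HSV).astype(int)
    L=hsv[...,2];m=(abs(P[...,0]-.46)<.09)&(abs(P[...,1])<.17)&(P[...,2]>.003)
    print(n,'mat z-mask',cv2.minAreaRect(P[m][:,:2].astype(np.float32)))
for n in('top','scene'):
    f=np.load(n+'.npz');im=f['im'];P=f['P'];hsv=cv2.cvtColor(im,cv2.COLOR_BGR2HSV).astype(int);X,Y,Z=[P[...,i] for i in range(3)]
    h=P[(abs(X-.459)<.03)&(abs(Y-.065)<.07)&(hsv[...,1]>150)&(Z>.014)&(Z<.03)]; print(n,'handle',cv2.minAreaRect(h[:,:2].astype(np.float32)),np.median(h[:,2]))
    b=P[(abs(X-.459)<.03)&(Y<.015)&(Y>-.12)&(hsv[...,1]<60)&(Z<.04)]; print(n,'blade',cv2.minAreaRect(b[:,:2].astype(np.float32)),np.median(b[:,2]))
E
```

```text
(403, 171, 0.062) [0.6642 0.0008 0.062 ]
(315, 171, 0.062) [0.6652 0.0554 0.062 ]
(491, 171, 0.062) [ 0.6632 -0.0537  0.062 ]
(403, 83, 0.062) [0.7204 0.0001 0.062 ]
(404, 77, 0.058) [ 0.7254 -0.0004  0.058 ]
(399.5, 285, 0.06) [0.5929 0.0039 0.06  ]
(372, 270, 0.062) [0.6022 0.0207 0.062 ]
(428, 272, 0.062) [ 0.6004 -0.0138  0.062 ]
(45, 181, 0.21) [0.6286 0.1912 0.21  ]
(698, 192, 0.21) [ 0.6159 -0.1656  0.21  ]
scene (318, 366) [0.6643 0.0037 0.062 ]
scene (246, 366) [0.7164 0.0198 0.062 ]
scene (392, 366) [ 0.6106 -0.0129  0.062 ]
scene (318, 306) [ 0.6815 -0.0479  0.062 ]
scene (318, 427) [0.6473 0.0545 0.062 ]
top mat z-mask ((0.4595390856266022, -0.0011556297540664673), (0.1787184178829193, 0.3378004729747772), 0.31786584854125977)
scene mat z-mask ((0.4598890244960785, 9.681284427642822e-05), (0.33951833844184875, 0.17963998019695282), 89.7520980834961)
top handle ((0.46573278307914734, 0.04291670396924019), (0.02496718429028988, 0.0), -91.06328582763672) 0.022583667613955027
top blade ((0.45982226729393005, -0.04105329513549805), (0.021075166761875153, 0.10815349221229553), 1.1590889692306519) 0.01328677009002499
scene handle ((0.45761677622795105, 0.06555141508579254), (0.02227586880326271, 0.09083375334739685), 0.6535981297492981) 0.021337273857777506
scene blade ((0.4595184326171875, -0.04215526580810547), (0.021411335095763206, 0.11274221539497375), 0.8170884847640991) 0.014199743834124368
```

```bash
cat >> h.py <<'E'
from scipy.spatial.transform import Slerp
def pose():
    s=read_state(); return np.array(s['tool_pos']),R.from_rotvec(s['orientation'])
def down(yaw,roll=0,pitch=0):
    """tool down, tool y at world angle yaw; then world roll about x / pitch about y"""
    y=np.array([np.cos(yaw),np.sin(yaw),0]);z=np.array([0,0,-1.]);m=np.c_[np.cross(y,z),y,z]
    return R.from_euler('xyz',[roll,pitch,0])*R.from_matrix(m)
def plan(wps,hand,dmax=.055,amax=.17,tip=.167):
    """wps: list of (grasp point, R); prints rows relative to the present pose"""
    p0,r0=pose(); rows=[]; g=p0+r0.apply([0,0,tip]); r=r0
    for G,Rt in wps:
        G=np.array(G,float); n=max(1,int(np.ceil(max(np.linalg.norm(G-g)/dmax,(r.inv()*Rt).magnitude()/amax))))
        sl=Slerp([0,1],R.concatenate([r,Rt]))
        for k in range(1,n+1):
            rr=sl(k/n); t=g+(G-g)*k/n-rr.apply([0,0,tip])
            d=r0.inv().apply(t-p0); a=(r0.inv()*rr).as_rotvec()
            rows.append(dict(zip(("x","y","z","ax","ay","az"),np.r_[d,a].round(3)+0.)))
        g,r=G,Rt
    print('grasp now',p0+r0.apply([0,0,tip]),'rot',r0.as_matrix().T.round(3).tolist(),'t',round(read_state()['t'],2),len(rows),'rows')
    for w in rows: print('{"hand":%g,'%hand+','.join('"%s":%g'%(k,v) for k,v in w.items() if v)+'},')
E
python3 - <<'E'
from h import *
plan([((.458,.063,.16),down(.017))],60)
E
```

```text
grasp now [0.1615 0.5774 0.2368] rot [[-0.963, 0.269, 0.0], [0.269, 0.963, -0.002], [-0.001, -0.002, -1.0]] t 0.1 11 rows
{"hand":60,"x":-0.039,"y":-0.038,"z":0.007,"az":0.116},
{"hand":60,"x":-0.077,"y":-0.076,"z":0.014,"az":0.233},
{"hand":60,"x":-0.116,"y":-0.113,"z":0.021,"az":0.349},
{"hand":60,"x":-0.154,"y":-0.151,"z":0.028,"ax":-0.001,"az":0.466},
{"hand":60,"x":-0.193,"y":-0.189,"z":0.035,"ax":-0.001,"az":0.582},
{"hand":60,"x":-0.231,"y":-0.227,"z":0.042,"ax":-0.001,"ay":0.001,"az":0.699},
{"hand":60,"x":-0.27,"y":-0.264,"z":0.049,"ax":-0.001,"ay":0.001,"az":0.815},
{"hand":60,"x":-0.309,"y":-0.302,"z":0.056,"ax":-0.001,"ay":0.001,"az":0.932},
{"hand":60,"x":-0.347,"y":-0.34,"z":0.063,"ax":-0.001,"ay":0.001,"az":1.048},
{"hand":60,"x":-0.386,"y":-0.378,"z":0.07,"ax":-0.001,"ay":0.001,"az":1.165},
{"hand":60,"x":-0.424,"y":-0.416,"z":0.077,"ax":-0.002,"ay":0.001,"az":1.281},
```

Call:
carry_out([
  {"hand": 60, "x": -0.212, "y": -0.208, "z": 0.03, "az": 0.64},
  {"hand": 60, "x": -0.212, "y": -0.208, "z": 0.03, "az": 0.64},
  {"hand": 60, "x": -0.212, "y": -0.208, "z": 0.03, "az": 0.64},
  {"hand": 60, "x": -0.212, "y": -0.208, "z": 0.03, "az": 0.64},
  {"hand": 60, "x": -0.424, "y": -0.416, "z": 0.077, "ax": -0.002, "ay": 0.001, "az": 1.281},
  {"hand": 60, "x": -0.424, "y": -0.416, "z": 0.077, "ax": -0.002, "ay": 0.001, "az": 1.281},
  {"hand": 60, "x": -0.424, "y": -0.416, "z": 0.077, "ax": -0.002, "ay": 0.001, "az": 1.281},
  {"hand": 60, "x": -0.424, "y": -0.416, "z": 0.077, "ax": -0.002, "ay": 0.001, "az": 1.281},
])

```text
schema error: expected keys hand, x, y, z, ax, ay, az
```

```bash
python3 - <<'E'
from h import *
im,d,P=cloud('scene'); hsv=cv2.cvtColor(im,cv2.COLOR_BGR2HSV).astype(int);X,Y,Z=[P[...,i] for i in range(3)]
h=P[(abs(X-.459)<.06)&(abs(Y-.065)<.09)&(hsv[...,1]>150)&(hsv[...,2]<150)&(Z>.014)&(Z<.03)];print(len(h),h.mean(0) if len(h) else 0)
b=P[(abs(X-.459)<.06)&(Y<.015)&(Y>-.15)&(hsv[...,1]<60)&(Z<.04)&(Z>.008)]; print(len(b),b.mean(0), b.min(0),b.max(0))
plan([((.458,.063,.026),down(.017))],60,dmax=1)
E
```

```text
83 [0.4583 0.0713 0.0226]
124 [ 0.4598 -0.0369  0.0148] [ 0.4484 -0.0968  0.0083] [0.4707 0.0134 0.0237]
grasp now [0.1615 0.5775 0.237 ] rot [[-0.963, 0.269, 0.0], [0.269, 0.963, -0.001], [-0.0, -0.001, -1.0]] t 0.15 8 rows
{"hand":60,"x":-0.053,"y":-0.052,"z":0.026,"az":0.16},
{"hand":60,"x":-0.106,"y":-0.104,"z":0.053,"az":0.32},
{"hand":60,"x":-0.159,"y":-0.156,"z":0.079,"az":0.48},
{"hand":60,"x":-0.212,"y":-0.208,"z":0.106,"ax":-0.001,"az":0.64},
{"hand":60,"x":-0.265,"y":-0.26,"z":0.132,"ax":-0.001,"az":0.801},
{"hand":60,"x":-0.318,"y":-0.312,"z":0.159,"ax":-0.001,"ay":0.001,"az":0.961},
{"hand":60,"x":-0.371,"y":-0.364,"z":0.185,"ax":-0.001,"ay":0.001,"az":1.121},
{"hand":60,"x":-0.424,"y":-0.415,"z":0.211,"ax":-0.001,"ay":0.001,"az":1.281},
```

All keys are needed in each row. I'll also make the planner simpler (targets only).

Call:
carry_out([
  {"hand": 60, "x": -0.424, "y": -0.416, "z": 0.077, "ax": -0.002, "ay": 0.001, "az": 1.281},
  {"hand": 60, "x": -0.424, "y": -0.416, "z": 0.077, "ax": -0.002, "ay": 0.001, "az": 1.281},
  {"hand": 60, "x": -0.424, "y": -0.416, "z": 0.077, "ax": -0.002, "ay": 0.001, "az": 1.281},
  {"hand": 60, "x": -0.424, "y": -0.416, "z": 0.077, "ax": -0.002, "ay": 0.001, "az": 1.281},
  {"hand": 60, "x": -0.424, "y": -0.416, "z": 0.077, "ax": -0.002, "ay": 0.001, "az": 1.281},
  {"hand": 60, "x": -0.424, "y": -0.416, "z": 0.077, "ax": -0.002, "ay": 0.001, "az": 1.281},
  {"hand": 60, "x": -0.424, "y": -0.416, "z": 0.077, "ax": -0.002, "ay": 0.001, "az": 1.281},
  {"hand": 60, "x": -0.424, "y": -0.416, "z": 0.077, "ax": -0.002, "ay": 0.001, "az": 1.281},
])

```text
t: 1.15
tool_pos: [0.4094, 0.1461, 0.3403]
orientation: [-2.205, -2.237, -0.004]
force: [0.8, 0.2, -0.5]
opening: 0.056
gripper_force: 0.0
```

Call:
carry_out([
  {"hand": 60, "x": 0, "y": 0, "z": 0, "ax": 0, "ay": 0, "az": 0},
])

```text
t: 1.27
tool_pos: [0.4101, 0.1444, 0.3397]
orientation: [-2.21, -2.232, -0.001]
force: [0.0, 1.3, -0.2]
opening: 0.0558
gripper_force: 0.0
```

```bash
cat >> h.py <<'E'
def go(*wps,tip=.167):
    p0,r0=pose(); s=read_state(); print('grasp',p0+r0.apply([0,0,tip]),'x,y,z axes',r0.as_matrix().T.round(3).tolist(),'t',round(s['t'],2),'F',s['force'],'op',round(s['opening'],4),'q',s['q'])
    for G,Rt in wps:
        d=r0.inv().apply(np.array(G)-Rt.apply([0,0,tip])-p0); a=(r0.inv()*Rt).as_rotvec()
        print('x %.3f y %.3f z %.3f ax %.3f ay %.3f az %.3f'%tuple(np.r_[d,a].round(3)+0.), 'rows>=%.1f'%max(np.linalg.norm(d)/.0625,np.linalg.norm(a)/.187))
E
python3 - <<'E'
from h import *
go(((.458,.063,.026),down(.017)))
E
```

```text
grasp [0.4101 0.1445 0.1727] x,y,z axes [[-0.01, 1.0, 0.001], [1.0, 0.01, -0.0], [-0.0, 0.001, -1.0]] t 1.27 F [ 0.0466  1.26   -0.1848] op 0.0558 q [ 0.2202 -0.2945  2.0091  0.0006  1.4268  0.21  ]
x -0.082 y 0.047 z 0.147 ax 0.000 ay -0.001 az -0.007 rows>=2.8
```

Call:
carry_out([
  {"hand": 60, "x": -0.082, "y": 0.047, "z": 0.08, "ax": 0, "ay": -0.001, "az": -0.007},
  {"hand": 60, "x": -0.082, "y": 0.047, "z": 0.08, "ax": 0, "ay": -0.001, "az": -0.007},
  {"hand": 60, "x": -0.082, "y": 0.047, "z": 0.08, "ax": 0, "ay": -0.001, "az": -0.007},
  {"hand": 60, "x": -0.082, "y": 0.047, "z": 0.12, "ax": 0, "ay": -0.001, "az": -0.007},
  {"hand": 60, "x": -0.082, "y": 0.047, "z": 0.147, "ax": 0, "ay": -0.001, "az": -0.007},
  {"hand": 60, "x": -0.082, "y": 0.047, "z": 0.147, "ax": 0, "ay": -0.001, "az": -0.007},
])

```text
t: 2.02
tool_pos: [0.4567, 0.0686, 0.1929]
orientation: [-2.192, -2.248, -0.0]
force: [-0.7, 0.2, 1.3]
opening: 0.0558
gripper_force: 0.0
```

```bash
python3 - <<'E'
from h import *
go(((.458,.063,.026),down(.017)))
E
```

```text
grasp [0.4565 0.0688 0.0259] x,y,z axes [[-0.025, 1.0, 0.001], [1.0, 0.025, -0.001], [-0.001, 0.001, -1.0]] t 2.02 F [-0.657   0.2428  1.2743] op 0.0558 q [ 0.0374 -0.0219  2.057   0.0015  1.1076  0.0113]
x -0.006 y 0.001 z 0.000 ax -0.001 ay -0.001 az 0.008 rows>=0.1
```

Call:
carry_out([
  {"hand": 60, "x": -0.006, "y": 0.001, "z": 0, "ax": 0, "ay": 0, "az": 0.004},
  {"hand": 0, "x": -0.006, "y": 0.001, "z": 0, "ax": 0, "ay": 0, "az": 0.004},
  {"hand": 0, "x": -0.006, "y": 0.001, "z": 0, "ax": 0, "ay": 0, "az": 0.004},
  {"hand": 0, "x": -0.006, "y": 0.001, "z": 0, "ax": 0, "ay": 0, "az": 0.004},
  {"hand": 0, "x": -0.006, "y": 0.001, "z": 0, "ax": 0, "ay": 0, "az": 0.004},
  {"hand": 0, "x": -0.006, "y": 0.001, "z": -0.06, "ax": 0, "ay": 0, "az": 0.004},
  {"hand": 0, "x": -0.006, "y": 0.001, "z": -0.1, "ax": 0, "ay": 0, "az": 0.004},
  {"hand": 0, "x": -0.006, "y": 0.001, "z": -0.1, "ax": 0, "ay": 0, "az": 0.004},
], newtons=45)

```text
t: 3.02
tool_pos: [0.4601, 0.0611, 0.2973]
orientation: [2.196, 2.24, 0.01]
force: [-0.1, 0.4, -0.6]
opening: 0.0237
gripper_force: 45.0
```

Call:
carry_out([
  {"hand": 0, "x": 0, "y": 0, "z": 0, "ax": 0, "ay": 0, "az": 0},
  {"hand": 0, "x": 0, "y": 0, "z": 0, "ax": 0, "ay": 0, "az": 0},
])

```text
t: 3.28
tool_pos: [0.4577, 0.061, 0.2915]
orientation: [-2.198, -2.242, 0.002]
force: [-0.6, 0.0, -1.1]
opening: 0.0236
gripper_force: 45.0
```

```bash
python3 - <<'E'
from h import *
go()
for n in('top','scene'):
    im,d,P=cloud(n); hsv=cv2.cvtColor(im,cv2.COLOR_BGR2HSV).astype(int);X,Y,Z=[P[...,i] for i in range(3)]
    b=(abs(X-.459)<.03)&(Y<.015)&(Y>-.14)&(hsv[...,1]<60)&(Z<.15)&(Z>.08)
    for c,a,l in blobs(b,20):
        q=P[l]; print(n,a,q.mean(0),q.min(0),q.max(0),'slope z/y',np.polyfit(q[:,1],q[:,2],1),'x/y',np.polyfit(q[:,1],q[:,0],1))
E
```

```text
grasp [0.4573 0.0612 0.1245] x,y,z axes [[-0.02, 1.0, 0.001], [1.0, 0.02, -0.002], [-0.002, 0.001, -1.0]] t 3.27 F [-0.6186  0.0202 -1.0911] op 0.0236 q [ 0.0211 -0.1648  1.9909  0.0009  1.3178  0.0009]
top 237 [ 0.4604 -0.0454  0.1117] [ 0.4502 -0.0941  0.1046] [0.4705 0.008  0.1191] slope z/y [-0.0042  0.1115] x/y [-0.0133  0.4598]
```

```bash
python3 - <<'E'
from h import *
go(((.40,.0095,.11),down(1.538)))
E
```

```text
grasp [0.4576 0.0612 0.1248] x,y,z axes [[-0.02, 1.0, 0.001], [1.0, 0.02, -0.002], [-0.002, 0.001, -1.0]] t 3.38 F [-0.6579  0.4469 -1.1524] op 0.0236 q [ 0.0211 -0.1649  1.9904  0.0009  1.318   0.0009]
x -0.050 y -0.059 z 0.015 ax -0.001 ay -0.002 az -1.518 rows>=8.1
```

Call:
carry_out([
  {"hand": 0, "x": -0.05, "y": -0.059, "z": 0.015, "ax": -0.001, "ay": -0.002, "az": -1.518},
  {"hand": 0, "x": -0.05, "y": -0.059, "z": 0.015, "ax": -0.001, "ay": -0.002, "az": -1.518},
  {"hand": 0, "x": -0.05, "y": -0.059, "z": 0.015, "ax": -0.001, "ay": -0.002, "az": -1.518},
  {"hand": 0, "x": -0.05, "y": -0.059, "z": 0.015, "ax": -0.001, "ay": -0.002, "az": -1.518},
  {"hand": 0, "x": -0.05, "y": -0.059, "z": 0.015, "ax": -0.001, "ay": -0.002, "az": -1.518},
  {"hand": 0, "x": -0.05, "y": -0.059, "z": 0.015, "ax": -0.001, "ay": -0.002, "az": -1.518},
  {"hand": 0, "x": -0.05, "y": -0.059, "z": 0.015, "ax": -0.001, "ay": -0.002, "az": -1.518},
  {"hand": 0, "x": -0.05, "y": -0.059, "z": 0.015, "ax": -0.001, "ay": -0.002, "az": -1.518},
])

```text
t: 4.38
tool_pos: [0.4002, 0.0099, 0.2774]
orientation: [0.079, 3.139, 0.001]
force: [0.1, 0.4, -0.2]
opening: 0.0236
gripper_force: 45.0
```

Call:
carry_out([
  {"hand": 0, "x": 0, "y": 0, "z": 0, "ax": 0, "ay": 0, "az": 0},
  {"hand": 0, "x": 0, "y": 0, "z": 0, "ax": 0, "ay": 0, "az": 0},
  {"hand": 0, "x": 0, "y": 0, "z": 0, "ax": 0, "ay": 0, "az": 0},
])

```text
t: 4.75
tool_pos: [0.4005, 0.0099, 0.2781]
orientation: [0.093, 3.138, 0.001]
force: [-0.2, 0.4, -0.2]
opening: 0.0231
gripper_force: 45.0
```

```bash
python3 - <<'E'
from h import *
go(((.406,.0095,.067),down(1.538)))
for n in('top','scene'):
    im,d,P=cloud(n); hsv=cv2.cvtColor(im,cv2.COLOR_BGR2HSV).astype(int);X,Y,Z=[P[...,i] for i in range(3)]
    b=(abs(Y)<.04)&(X<.58)&(X>.42)&(hsv[...,1]<60)&(Z<.13)&(Z>.05)
    for c,a,l in blobs(b,20):
        q=P[l]; print(n,a,q.mean(0),q.min(0),q.max(0),'slope z/x',np.polyfit(q[:,0],q[:,2],1),'y/x',np.polyfit(q[:,0],q[:,1],1))
E
```

```text
grasp [0.4009 0.01   0.1111] x,y,z axes [[-0.998, 0.059, -0.002], [0.059, 0.998, 0.0], [0.002, 0.0, -1.0]] t 4.75 F [-0.162   0.4249 -0.1669] op 0.0231 q [-0.1037 -0.3434  2.1635  0.0005  1.3191 -1.6155]
x -0.005 y 0.000 z 0.044 ax 0.000 ay 0.002 az -0.026 rows>=0.7
top 190 [0.517  0.001  0.0986] [ 0.4744 -0.0106  0.0918] [0.5582 0.0112 0.1053] slope z/x [0.0018 0.0976] y/x [-0.052   0.0279]
scene 146 [0.5036 0.0035 0.0993] [ 0.4443 -0.0092  0.0918] [0.5577 0.018  0.111 ] slope z/x [-0.0042  0.1015] y/x [-0.0485  0.028 ]
```

Call:
carry_out([
  {"hand": 0, "x": -0.005, "y": 0.004, "z": 0.044, "ax": 0, "ay": 0.002, "az": -0.015},
  {"hand": 0, "x": -0.005, "y": 0.004, "z": 0.044, "ax": 0, "ay": 0.002, "az": -0.015},
  {"hand": 0, "x": -0.005, "y": 0.004, "z": 0.044, "ax": 0, "ay": 0.002, "az": -0.015},
  {"hand": 0, "x": -0.005, "y": 0.004, "z": 0.044, "ax": 0, "ay": 0.002, "az": -0.015},
])

```text
t: 5.35
tool_pos: [0.4065, 0.0135, 0.2359]
orientation: [0.066, 3.138, 0.0]
force: [-0.3, -0.3, -0.1]
opening: 0.0239
gripper_force: 45.0
```

```bash
python3 - <<'E'
from h import *
go(((.432,.0125,.067),down(1.53)),((.446,.0125,.067),down(1.53)))
for n in('top','scene'):
    im,d,P=cloud(n); hsv=cv2.cvtColor(im,cv2.COLOR_BGR2HSV).astype(int);X,Y,Z=[P[...,i] for i in range(3)]
    b=(abs(Y)<.04)&(X<.58)&(X>.42)&(hsv[...,1]<60)&(Z<.13)&(Z>.03)
    for c,a,l in blobs(b,20):
        q=P[l]; print(n,a,q.mean(0),q.max(0),'z/x',np.polyfit(q[:,0],q[:,2],1),'y/x',np.polyfit(q[:,0],q[:,1],1))
E
```

```text
grasp [0.4071 0.0135 0.0689] x,y,z axes [[-0.999, 0.042, -0.003], [0.042, 0.999, 0.0], [0.003, 0.0, -1.0]] t 5.35 F [-0.32   -0.3068 -0.0788] op 0.0239 q [-0.0932 -0.2631  2.1832  0.0004  1.2183 -1.6222]
x -0.025 y 0.000 z 0.002 ax 0.000 ay 0.003 az -0.001 rows>=0.4
x -0.039 y 0.001 z 0.002 ax 0.000 ay 0.003 az -0.001 rows>=0.6
top 178 [0.5242 0.0065 0.0563] [0.5648 0.0161 0.0652] z/x [-0.0087  0.0609] y/x [-0.0448  0.03  ]
scene 143 [0.5096 0.0084 0.0564] [0.5643 0.0212 0.0657] z/x [0.0088 0.0519] y/x [-0.0368  0.0271]
```

Call:
carry_out([
  {"hand": 0, "x": -0.01, "y": 0, "z": 0.002, "ax": 0, "ay": 0.003, "az": 0},
  {"hand": 0, "x": -0.02, "y": 0, "z": 0.002, "ax": 0, "ay": 0.003, "az": 0},
  {"hand": 0, "x": -0.025, "y": 0, "z": 0.002, "ax": 0, "ay": 0.003, "az": 0},
  {"hand": 0, "x": -0.03, "y": 0, "z": 0.002, "ax": 0, "ay": 0.003, "az": 0},
  {"hand": 0, "x": -0.035, "y": 0, "z": 0.002, "ax": 0, "ay": 0.003, "az": 0},
  {"hand": 0, "x": -0.038, "y": 0, "z": 0.002, "ax": 0, "ay": 0.003, "az": 0},
  {"hand": 0, "x": -0.04, "y": 0, "z": 0.002, "ax": 0, "ay": 0.003, "az": 0},
  {"hand": 0, "x": -0.04, "y": 0, "z": 0.002, "ax": 0, "ay": 0.003, "az": 0},
])

```text
t: 6.45
tool_pos: [0.4459, 0.012, 0.2323]
orientation: [-0.065, -3.139, -0.001]
force: [0.9, 0.4, 0.4]
opening: 0.0236
gripper_force: 45.0
```

```bash
python3 - <<'E'
from h import *
go()
im,d,P=cloud('scene')
cv2.imwrite('pics/ins.png',cv2.resize(im[170:250,210:310],(800,600),interpolation=cv2.INTER_CUBIC))
im,d,P=cloud('top'); hsv=cv2.cvtColor(im,cv2.COLOR_BGR2HSV).astype(int);X,Y,Z=[P[...,i] for i in range(3)]
b=(abs(Y)<.04)&(X<.59)&(X>.42)&(hsv[...,1]<60)&(Z<.13)&(Z>.03)
q=P[b]; print(len(q),q.mean(0),np.polyfit(q[:,0],q[:,2],1))
E
```

```text
grasp [0.4455 0.012  0.0653] x,y,z axes [[-0.999, 0.042, 0.002], [0.042, 0.999, 0.0], [-0.002, 0.0, -1.0]] t 6.45 F [0.8948 0.3863 0.3509] op 0.0236 q [-0.0883 -0.1324  2.0788  0.0003  1.1974 -1.6176]
102 [0.5641 0.005  0.0523] [0.0168 0.0428]
```

View pics/ins.png

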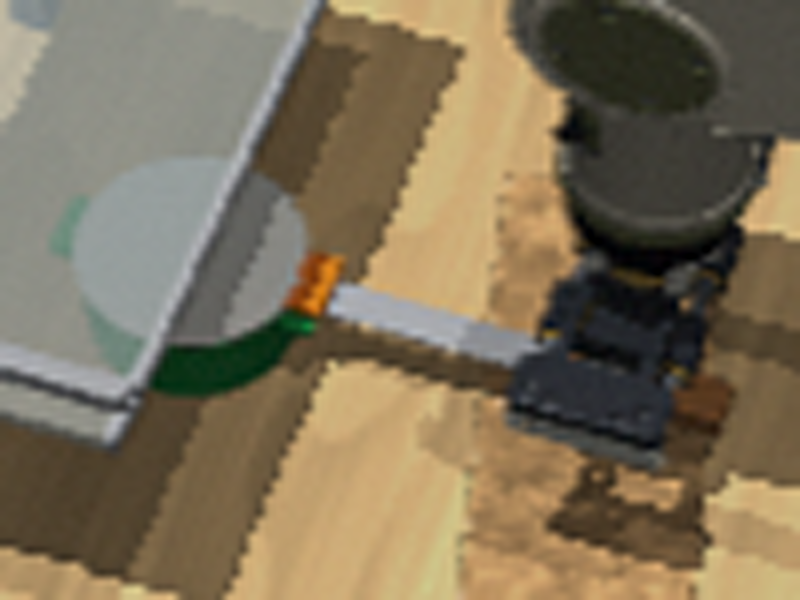

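The blade tip is under the orange lip (crop (330,290)), just above the ledge. Start lifting.

Call:
carry_out([
  {"hand": 0, "x": 0, "y": 0, "z": -0.007, "ax": 0, "ay": 0, "az": 0},
  {"hand": 0, "x": -0.002, "y": 0, "z": -0.014, "ax": 0, "ay": 0, "az": 0},
  {"hand": 0, "x": -0.004, "y": 0, "z": -0.021, "ax": 0, "ay": 0, "az": 0},
  {"hand": 0, "x": -0.007, "y": 0, "z": -0.028, "ax": 0, "ay": 0, "az": 0},
  {"hand": 0, "x": -0.013, "y": 0, "z": -0.037, "ax": 0, "ay": 0, "az": 0},
  {"hand": 0, "x": -0.019, "y": 0, "z": -0.047, "ax": 0, "ay": 0, "az": 0},
  {"hand": 0, "x": -0.026, "y": 0, "z": -0.056, "ax": 0, "ay": 0, "az": 0},
  {"hand": 0, "x": -0.026, "y": 0, "z": -0.056, "ax": 0, "ay": 0, "az": 0},
], newtons=60)

```text
t: 7.55
tool_pos: [0.4729, 0.0108, 0.2894]
orientation: [0.065, 3.141, 0.0]
force: [0.8, -0.2, -1.0]
opening: 0.0237
gripper_force: 60.0
```

```bash
python3 - <<'E'
from h import *
go()
im,d,P=cloud('scene')
cv2.imwrite('pics/lift.png',cv2.resize(im[150:250,190:310],(720,600),interpolation=cv2.INTER_CUBIC))
im,d,P=cloud('top'); hsv=cv2.cvtColor(im,cv2.COLOR_BGR2HSV).astype(int);X,Y,Z=[P[...,i] for i in range(3)]
b=(abs(Y)<.04)&(X<.61)&(X>.42)&(hsv[...,1]<60)&(Z<.2)&(Z>.03)
q=P[b]; print(len(q),q.mean(0),np.polyfit(q[:,0],q[:,2],1))
E
```

```text
grasp [0.473  0.0108 0.1224] x,y,z axes [[-0.999, 0.042, -0.0], [0.042, 0.999, 0.0], [0.0, 0.0, -1.0]] t 7.55 F [ 0.8264 -0.2252 -1.0271] op 0.0237 q [-0.0858 -0.1307  1.9643  0.0003  1.308  -1.615 ]
65 [0.5959 0.004  0.1064] [-0.4443  0.3712]
```

View pics/lift.png

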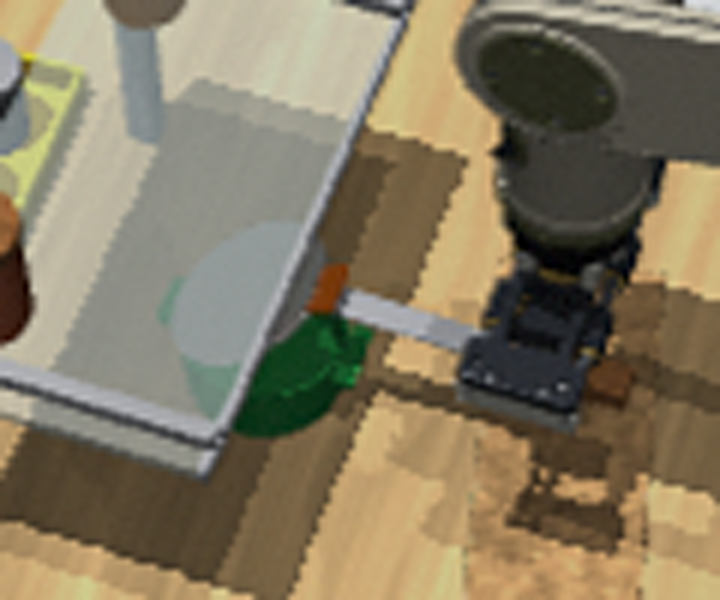

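The flap is lifted ~28° by the blade (lip at crop (330,290)). Continue the arc.

Call:
carry_out([
  {"hand": 0, "x": -0.012, "y": 0, "z": -0.009, "ax": 0, "ay": 0, "az": 0},
  {"hand": 0, "x": -0.023, "y": 0, "z": -0.015, "ax": 0, "ay": 0, "az": 0},
  {"hand": 0, "x": -0.035, "y": 0, "z": -0.019, "ax": 0, "ay": 0, "az": 0},
  {"hand": 0, "x": -0.047, "y": 0, "z": -0.02, "ax": 0, "ay": 0, "az": 0},
  {"hand": 0, "x": -0.059, "y": 0, "z": -0.021, "ax": 0, "ay": 0, "az": 0},
  {"hand": 0, "x": -0.071, "y": 0, "z": -0.021, "ax": 0, "ay": 0, "az": 0},
  {"hand": 0, "x": -0.071, "y": 0, "z": -0.021, "ax": 0, "ay": 0, "az": 0},
])

```text
t: 8.52
tool_pos: [0.5437, 0.0078, 0.3089]
orientation: [-0.065, -3.139, -0.001]
force: [-0.3, 0.2, -0.4]
opening: 0.0234
gripper_force: 60.0
```

Call:
carry_out([
  {"hand": 0, "x": -0.01, "y": 0, "z": 0.004, "ax": 0, "ay": 0, "az": 0},
  {"hand": 0, "x": -0.018, "y": 0, "z": 0.01, "ax": 0, "ay": 0, "az": 0},
  {"hand": 0, "x": -0.022, "y": 0, "z": 0.016, "ax": 0, "ay": 0, "az": 0},
  {"hand": 0, "x": -0.024, "y": 0, "z": 0.022, "ax": 0, "ay": 0, "az": 0},
  {"hand": 0, "x": -0.026, "y": 0, "z": 0.027, "ax": 0, "ay": 0, "az": 0},
  {"hand": 0, "x": -0.026, "y": 0, "z": 0.027, "ax": 0, "ay": 0, "az": 0},
])

```text
t: 9.28
tool_pos: [0.5687, 0.0068, 0.2814]
orientation: [-0.065, -3.138, -0.001]
force: [0.4, -0.5, -0.5]
opening: 0.023
gripper_force: 60.0
```

```bash
python3 - <<'E'
from h import *
go()
im,d,P=cloud('scene'); i2,_,_=cloud('top')
a=cv2.resize(im[150:250,190:310],(480,400),interpolation=cv2.INTER_CUBIC);b=cv2.resize(i2[100:220,180:276],(320,400),interpolation=cv2.INTER_CUBIC)
cv2.imwrite('pics/lift2.png',np.hstack([a,b]))
E
```

```text
grasp [0.5682 0.0069 0.1144] x,y,z axes [[-0.999, 0.042, 0.003], [0.042, 0.999, 0.0], [-0.003, 0.0, -1.0]] t 9.28 F [ 0.4422 -0.5082 -0.5441] op 0.023 q [-0.0782  0.1403  1.7079  0.0002  1.2964 -1.6075]
```

View pics/lift2.png

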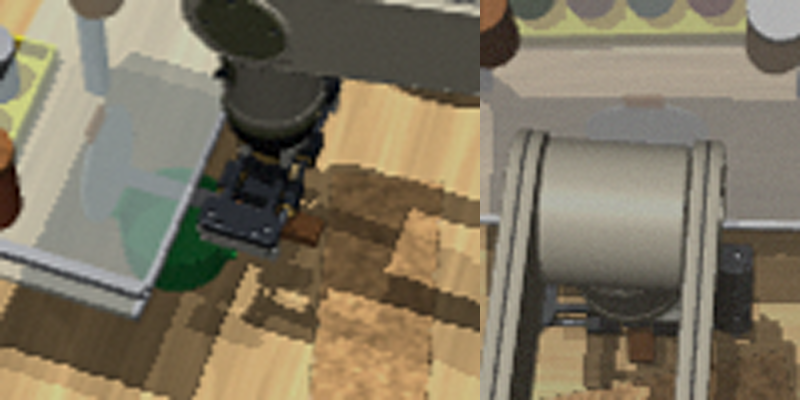

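The flap stands upright/leaning back slightly behind the box. A slight extra push, then withdraw straight back.

Call:
carry_out([
  {"hand": 0, "x": -0.004, "y": 0, "z": 0, "ax": 0, "ay": 0, "az": 0},
  {"hand": 0, "x": -0.004, "y": 0, "z": 0, "ax": 0, "ay": 0, "az": 0},
  {"hand": 0, "x": 0.06, "y": 0, "z": 0, "ax": 0, "ay": 0, "az": 0},
  {"hand": 0, "x": 0.12, "y": 0, "z": 0, "ax": 0, "ay": 0, "az": 0},
  {"hand": 0, "x": 0.16, "y": 0, "z": 0, "ax": 0, "ay": 0, "az": 0},
  {"hand": 0, "x": 0.16, "y": 0, "z": 0, "ax": 0, "ay": 0, "az": 0},
  {"hand": 0, "x": 0.16, "y": 0, "z": 0, "ax": 0, "ay": 0, "az": 0},
  {"hand": 0, "x": 0.16, "y": 0, "z": 0, "ax": 0, "ay": 0, "az": 0},
])

```text
t: 10.38
tool_pos: [0.41, 0.0134, 0.283]
orientation: [-0.065, -3.14, -0.0]
force: [0.3, -1.0, -0.7]
opening: 0.0235
gripper_force: 60.0
```

```bash
python3 - <<'E'
from h import *
go(((.457,.0612,.09),down(.01)))
im,d,P=cloud('top'); hsv=cv2.cvtColor(im,cv2.COLOR_BGR2HSV).astype(int);X,Y,Z=[P[...,i] for i in range(3)]
b=(abs(Y)<.04)&(X<.61)&(X>.42)&(hsv[...,1]<60)&(Z<.16)&(Z>.07)
q=P[b]; print(len(q),q.mean(0),q.max(0),np.polyfit(q[:,0],q[:,2],1),np.polyfit(q[:,0],q[:,1],1))
cv2.imwrite('pics/flap.png',cv2.resize(im[100:220,150:310],(800,600),interpolation=cv2.INTER_CUBIC))
E
```

```text
grasp [0.4099 0.0134 0.116 ] x,y,z axes [[-0.999, 0.042, 0.001], [0.042, 0.999, 0.0], [-0.001, 0.0, -1.0]] t 10.38 F [ 0.3455 -1.0273 -0.7032] op 0.0235 q [-0.0927 -0.3154  2.1324  0.0002  1.3255 -1.6219]
x -0.045 y 0.050 z 0.026 ax 0.000 ay -0.001 az 1.519 rows>=8.1
176 [0.5286 0.0065 0.103 ] [0.5669 0.0168 0.1089] [0.0106 0.0974] [-0.0575  0.0369]
```

View pics/flap.png

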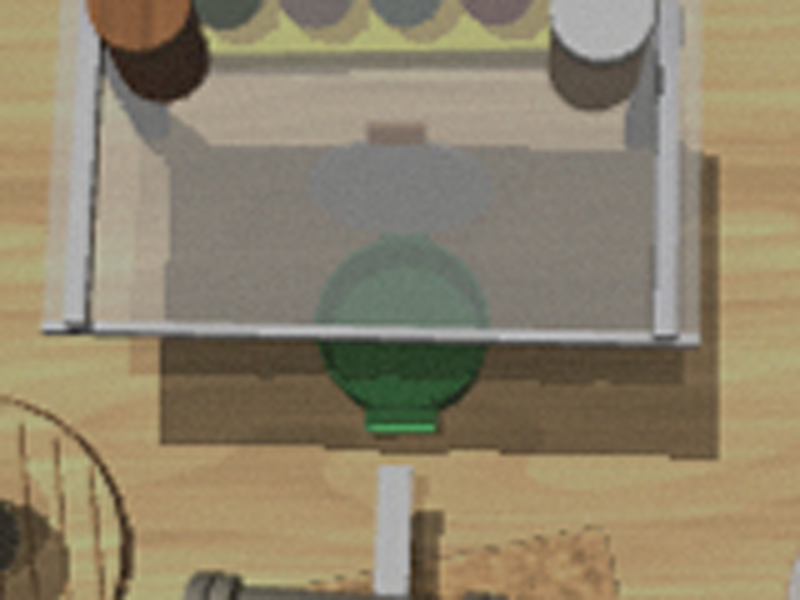

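Flap is clearly open and leaning back ((400,185) in crop), box mouth open. Now return the spreader.

Call:
carry_out([
  {"hand": 0, "x": -0.045, "y": 0.05, "z": 0.026, "ax": 0, "ay": -0.001, "az": 1.519},
  {"hand": 0, "x": -0.045, "y": 0.05, "z": 0.026, "ax": 0, "ay": -0.001, "az": 1.519},
  {"hand": 0, "x": -0.045, "y": 0.05, "z": 0.026, "ax": 0, "ay": -0.001, "az": 1.519},
  {"hand": 0, "x": -0.045, "y": 0.05, "z": 0.026, "ax": 0, "ay": -0.001, "az": 1.519},
  {"hand": 0, "x": -0.045, "y": 0.05, "z": 0.026, "ax": 0, "ay": -0.001, "az": 1.519},
  {"hand": 0, "x": -0.045, "y": 0.05, "z": 0.026, "ax": 0, "ay": -0.001, "az": 1.519},
  {"hand": 0, "x": -0.045, "y": 0.05, "z": 0.026, "ax": 0, "ay": -0.001, "az": 1.519},
  {"hand": 0, "x": -0.045, "y": 0.05, "z": 0.026, "ax": 0, "ay": -0.001, "az": 1.519},
])

```text
t: 11.42
tool_pos: [0.4566, 0.0616, 0.2561]
orientation: [-2.185, -2.256, 0.003]
force: [-0.2, 0.8, -0.5]
opening: 0.0235
gripper_force: 60.0
```

Call:
carry_out([
  {"hand": 0, "x": 0, "y": 0, "z": 0, "ax": 0, "ay": 0, "az": 0},
  {"hand": 0, "x": 0, "y": 0, "z": 0, "ax": 0, "ay": 0, "az": 0},
  {"hand": 0, "x": 0, "y": 0, "z": 0, "ax": 0, "ay": 0, "az": 0},
])

```text
t: 11.8
tool_pos: [0.4561, 0.0616, 0.2562]
orientation: [-2.175, -2.265, 0.002]
force: [-0.3, -0.5, -0.7]
opening: 0.0238
gripper_force: 60.0
```

```bash
python3 - <<'E'
from h import *
go(((.457,.0612,.027),down(.01)))
im,d,P=cloud('top'); hsv=cv2.cvtColor(im,cv2.COLOR_BGR2HSV).astype(int);X,Y,Z=[P[...,i] for i in range(3)]
b=(abs(X-.459)<.04)&(Y<.015)&(Y>-.14)&(hsv[...,1]<60)&(Z<.15)&(Z>.05)
q=P[b]; print(len(q),q.mean(0),q.min(0),np.polyfit(q[:,1],q[:,2],1),np.polyfit(q[:,1],q[:,0],1))
E
```

```text
grasp [0.4558 0.0615 0.0892] x,y,z axes [[-0.041, 0.999, -0.0], [0.999, 0.041, -0.002], [-0.002, -0.0, -1.0]] t 11.8 F [-0.2755 -0.543  -0.7206] op 0.0238 q [ 0.0228 -0.1258  2.0248 -0.0001  1.2443 -0.0178]
x 0.000 y 0.001 z 0.062 ax -0.002 ay 0.000 az 0.031 rows>=1.0
228 [ 0.4611 -0.045   0.0767] [ 0.4495 -0.0958  0.0684] [0.0037 0.0768] [-0.0351  0.4595]
```

Call:
carry_out([
  {"hand": 0, "x": 0, "y": 0.001, "z": 0.04, "ax": -0.002, "ay": 0, "az": 0.03},
  {"hand": 0, "x": 0, "y": 0.001, "z": 0.055, "ax": -0.002, "ay": 0, "az": 0.03},
  {"hand": 0, "x": 0, "y": 0.001, "z": 0.062, "ax": -0.002, "ay": 0, "az": 0.03},
  {"hand": 0, "x": 0, "y": 0.001, "z": 0.063, "ax": -0.002, "ay": 0, "az": 0.03},
  {"hand": 0, "x": 0, "y": 0.001, "z": 0.063, "ax": -0.002, "ay": 0, "az": 0.03},
  {"hand": 50, "x": 0, "y": 0.001, "z": 0.063, "ax": -0.002, "ay": 0, "az": 0.03},
  {"hand": 50, "x": 0, "y": 0.001, "z": 0.063, "ax": -0.002, "ay": 0, "az": 0.03},
  {"hand": 50, "x": 0, "y": 0.001, "z": 0.063, "ax": -0.002, "ay": 0, "az": 0.03},
])

```text
t: 12.85
tool_pos: [0.4569, 0.0616, 0.1935]
orientation: [2.212, 2.23, 0.001]
force: [1.1, 0.4, 0.1]
opening: 0.0456
gripper_force: 0.0
```

Call:
carry_out([
  {"hand": 50, "x": 0, "y": 0, "z": -0.05, "ax": 0, "ay": 0, "az": 0},
  {"hand": 50, "x": 0, "y": 0, "z": -0.11, "ax": 0, "ay": 0, "az": 0},
  {"hand": 50, "x": 0.1, "y": -0.02, "z": -0.17, "ax": 0, "ay": 0, "az": 0},
  {"hand": 50, "x": 0.1, "y": -0.02, "z": -0.17, "ax": 0, "ay": 0, "az": 0},
  {"hand": 50, "x": 0.1, "y": -0.02, "z": -0.17, "ax": 0, "ay": 0, "az": 0},
  {"hand": 50, "x": 0.1, "y": -0.02, "z": -0.17, "ax": 0, "ay": 0, "az": 0},
])

```text
t: 13.6
tool_pos: [0.4358, 0.1612, 0.3627]
orientation: [2.211, 2.231, -0.001]
force: [-0.4, -1.2, 0.2]
opening: 0.0464
gripper_force: 0.0
```

```bash
cat > nuts.py <<'E'
from h import *
f={}
for n in('top','scene'):
    im,d,P=cloud(n); hsv=cv2.cvtColor(im,cv2.COLOR_BGR2HSV).astype(int);X,Y,Z=[P[...,i] for i in range(3)]
    m=(X>.33)&(X<.6)&(Y<-.22)&(Y>-.49)&(hsv[...,2]<110)&(hsv[...,1]>80)&(hsv[...,0]<20)&(Z<.08)&(Z>.005)
    for c,a,l in blobs(m,8): print(n,'nut',c.round(1),a,'ray z=.024',ray(n,*c,.024)[:2],'depth',np.median(P[l],0))
    s=(abs(X-.459)<.06)&(abs(Y)<.17)&(hsv[...,1]<60)&(Z<.05)&(Z>.008)
    for c,a,l in blobs(s,20): print(n,'blade',a,P[l].mean(0),P[l].min(0),P[l].max(0))
    cv2.imwrite(f'pics/last_{n}.png',cv2.resize(im,(800,600)))
E
python3 nuts.py; python3 -c "
from h import *
go(((.517,-.325,.16),down(1.0)))"
```

```text
top nut [335.8 210.2] 47 ray z=.024 [ 0.5177 -0.3276] depth [ 0.517  -0.326   0.0329]
top nut [358.6 235.4] 48 ray z=.024 [ 0.4376 -0.3945] depth [ 0.438  -0.3925  0.0321]
top nut [340.  241.9] 46 ray z=.024 [ 0.4186 -0.3354] depth [ 0.418  -0.3335  0.0325]
top blade 228 [ 0.4596 -0.036   0.0141] [ 0.4495 -0.0948  0.008 ] [0.4692 0.0186 0.0227]
scene nut [314.5 143.3] 12 ray z=.024 [ 0.4382 -0.4004] depth [ 0.4379 -0.3918  0.0336]
grasp [0.4356 0.1603 0.1949] x,y,z axes [[-0.007, 1.0, -0.001], [1.0, 0.007, -0.002], [-0.002, -0.001, -1.0]] t 13.7 F [-0.9628  0.4165 -0.0007] op 0.0463 q [ 0.2426 -0.2202  1.9066 -0.0007  1.457   0.2355]
x -0.486 y 0.078 z 0.035 ax -0.002 ay 0.000 az -0.993 rows>=7.9
```

```bash
python3 - <<'E'
from h import *
go(((.517,-.326,.12),down(-1.1)),((.517,-.326,.03),down(-1.1)))
E
```

```text
grasp [0.4356 0.1603 0.1949] x,y,z axes [[-0.007, 1.0, -0.001], [1.0, 0.007, -0.002], [-0.002, -0.001, -1.0]] t 13.7 F [-0.9628  0.4165 -0.0007] op 0.0463 q [ 0.2426 -0.2202  1.9066 -0.0007  1.457   0.2355]
x -0.487 y 0.078 z 0.075 ax -0.001 ay 0.002 az 1.107 rows>=8.0
x -0.487 y 0.078 z 0.165 ax -0.001 ay 0.002 az 1.107 rows>=8.3
```

Call:
carry_out([
  {"hand": 50, "x": -0.487, "y": 0.078, "z": 0.075, "ax": -0.001, "ay": 0.002, "az": 1.107},
  {"hand": 50, "x": -0.487, "y": 0.078, "z": 0.075, "ax": -0.001, "ay": 0.002, "az": 1.107},
  {"hand": 50, "x": -0.487, "y": 0.078, "z": 0.075, "ax": -0.001, "ay": 0.002, "az": 1.107},
  {"hand": 50, "x": -0.487, "y": 0.078, "z": 0.075, "ax": -0.001, "ay": 0.002, "az": 1.107},
  {"hand": 50, "x": -0.487, "y": 0.078, "z": 0.075, "ax": -0.001, "ay": 0.002, "az": 1.107},
  {"hand": 50, "x": -0.487, "y": 0.078, "z": 0.075, "ax": -0.001, "ay": 0.002, "az": 1.107},
  {"hand": 50, "x": -0.487, "y": 0.078, "z": 0.075, "ax": -0.001, "ay": 0.002, "az": 1.107},
  {"hand": 50, "x": -0.487, "y": 0.078, "z": 0.075, "ax": -0.001, "ay": 0.002, "az": 1.107},
])

```text
t: 14.7
tool_pos: [0.5167, -0.3281, 0.2866]
orientation: [-3.054, -0.73, -0.002]
force: [0.9, 0.1, 0.8]
opening: 0.0463
gripper_force: 0.0
```

Call:
carry_out([
  {"hand": 50, "x": 0, "y": 0, "z": 0, "ax": 0, "ay": 0, "az": 0},
  {"hand": 50, "x": 0, "y": 0, "z": 0, "ax": 0, "ay": 0, "az": 0},
])

```text
t: 14.95
tool_pos: [0.5169, -0.3255, 0.2869]
orientation: [-3.053, -0.73, -0.001]
force: [0.7, 0.3, 0.8]
opening: 0.0467
gripper_force: 0.0
```

```bash
python3 nuts.py; python3 - <<'E'
from h import *
go(((.517,-.326,.03),down(-1.1)))
E
```

```text
top nut [358.8 235.6] 41 ray z=.024 [ 0.4371 -0.3949] depth [ 0.436  -0.3928  0.033 ]
top nut [340.3 242. ] 41 ray z=.024 [ 0.4184 -0.3364] depth [ 0.418  -0.334   0.0336]
top blade 230 [ 0.4595 -0.0363  0.0139] [ 0.4495 -0.0948  0.0081] [0.4691 0.0187 0.0223]
scene nut [314.4 144.6] 27 ray z=.024 [ 0.4371 -0.3939] depth [ 0.4366 -0.3885  0.0312]
scene nut [292.  152.1] 25 ray z=.024 [ 0.5174 -0.3269] depth [ 0.5161 -0.3209  0.0333]
scene nut [315.3 156.2] 29 ray z=.024 [ 0.4192 -0.3349] depth [ 0.4184 -0.3278  0.0329]
scene blade 127 [ 0.4591 -0.0385  0.0148] [ 0.4489 -0.0939  0.0081] [0.4689 0.0146 0.0268]
grasp [ 0.5179 -0.324   0.1212] x,y,z axes [[0.891, 0.455, 0.002], [0.455, -0.891, -0.001], [0.002, 0.002, -1.0]] t 15.05 F [-0.1037 -0.1185  0.61  ] op 0.0463 q [-0.6443  0.2398  1.5818  0.0025  1.3194  0.4538]
x -0.002 y 0.001 z 0.091 ax -0.001 ay -0.002 az 0.001 rows>=1.5
```

Call:
carry_out([
  {"hand": 50, "x": -0.002, "y": 0.001, "z": 0.05, "ax": 0, "ay": 0, "az": 0},
  {"hand": 50, "x": -0.002, "y": 0.001, "z": 0.09, "ax": 0, "ay": 0, "az": 0},
  {"hand": 50, "x": -0.002, "y": 0.001, "z": 0.09, "ax": 0, "ay": 0, "az": 0},
  {"hand": 0, "x": -0.002, "y": 0.001, "z": 0.091, "ax": 0, "ay": 0, "az": 0},
  {"hand": 0, "x": -0.002, "y": 0.001, "z": 0.091, "ax": 0, "ay": 0, "az": 0},
  {"hand": 0, "x": -0.002, "y": 0.001, "z": 0.091, "ax": 0, "ay": 0, "az": 0},
  {"hand": 0, "x": -0.002, "y": 0.001, "z": 0.03, "ax": 0, "ay": 0, "az": 0},
  {"hand": 0, "x": -0.002, "y": 0.001, "z": -0.03, "ax": 0, "ay": 0, "az": 0},
], newtons=15)

```text
t: 16.05
tool_pos: [0.5161, -0.3264, 0.3191]
orientation: [-3.053, -0.734, -0.002]
force: [0.7, -0.5, -0.5]
opening: 0.0269
gripper_force: 15.0
```

Call:
carry_out([
  {"hand": 0, "x": 0, "y": 0, "z": -0.06, "ax": 0, "ay": 0, "az": 0},
  {"hand": 0, "x": 0, "y": 0, "z": -0.06, "ax": 0, "ay": 0, "az": 0},
])

```text
t: 16.3
tool_pos: [0.5177, -0.3278, 0.3863]
orientation: [3.046, 0.732, 0.016]
force: [0.0, 0.7, 0.4]
opening: 0.0273
gripper_force: 15.0
```

```bash
python3 - <<'E'
from h import *
go(((.49,-.02,.205),down(-.55)),((.54,.2765,.205),down(0)),((.54,.2765,.171),down(0)))
E
```

```text
grasp [ 0.5198 -0.3288  0.2193] x,y,z axes [[0.891, 0.455, 0.008], [0.455, -0.891, 0.011], [0.012, -0.007, -1.0]] t 16.3 F [0.0193 0.6579 0.3873] op 0.0273 q [-0.6487  0.1662  1.4826  0.0021  1.4793  0.4499]
x 0.115 y -0.287 z 0.012 ax 0.013 ay -0.005 az -0.549 rows>=4.9
x 0.294 y -0.528 z 0.011 ax 0.014 ay -0.001 az -1.099 rows>=9.7
x 0.294 y -0.529 z 0.045 ax 0.014 ay -0.001 az -1.099 rows>=9.7
```

Call:
carry_out([
  {"hand": 0, "x": 0.115, "y": -0.287, "z": 0.012, "ax": 0.01, "ay": -0.005, "az": -0.549},
  {"hand": 0, "x": 0.115, "y": -0.287, "z": 0.012, "ax": 0.01, "ay": -0.005, "az": -0.549},
  {"hand": 0, "x": 0.115, "y": -0.287, "z": 0.012, "ax": 0.01, "ay": -0.005, "az": -0.549},
  {"hand": 0, "x": 0.115, "y": -0.287, "z": 0.012, "ax": 0.01, "ay": -0.005, "az": -0.549},
  {"hand": 0, "x": 0.115, "y": -0.287, "z": 0.012, "ax": 0.01, "ay": -0.005, "az": -0.549},
  {"hand": 0, "x": 0.294, "y": -0.528, "z": 0.012, "ax": 0.01, "ay": -0.001, "az": -1.099},
  {"hand": 0, "x": 0.294, "y": -0.528, "z": 0.012, "ax": 0.01, "ay": -0.001, "az": -1.099},
  {"hand": 0, "x": 0.294, "y": -0.528, "z": 0.012, "ax": 0.01, "ay": -0.001, "az": -1.099},
])

```text
t: 17.3
tool_pos: [0.5192, 0.168, 0.3661]
orientation: [-2.209, -2.222, 0.002]
force: [0.9, -0.6, 0.0]
opening: 0.0271
gripper_force: 15.0
```

Call:
carry_out([
  {"hand": 0, "x": 0, "y": 0, "z": 0, "ax": 0, "ay": 0, "az": 0},
  {"hand": 0, "x": 0, "y": 0, "z": 0, "ax": 0, "ay": 0, "az": 0},
])

```text
t: 17.55
tool_pos: [0.5192, 0.1659, 0.3658]
orientation: [-2.215, -2.215, 0.004]
force: [-0.6, 0.4, -1.0]
opening: 0.0266
gripper_force: 15.0
```

```bash
python3 - <<'E'
from h import *
go(((.54,.2765,.205),down(0)),((.54,.2765,.171),down(0)))
E
```

```text
grasp [0.5178 0.1666 0.1988] x,y,z axes [[0.0, 1.0, 0.004], [1.0, -0.0, -0.008], [-0.008, 0.004, -1.0]] t 17.55 F [-0.5549  0.3582 -0.986 ] op 0.0266 q [0.2132 0.0067 1.689  0.0058 1.4529 0.2126]
x 0.111 y 0.021 z -0.006 ax -0.008 ay -0.004 az 0.000 rows>=1.8
x 0.110 y 0.021 z 0.028 ax -0.008 ay -0.004 az 0.000 rows>=1.9
```

Call:
carry_out([
  {"hand": 0, "x": 0.111, "y": 0.021, "z": -0.006, "ax": -0.008, "ay": -0.004, "az": 0},
  {"hand": 0, "x": 0.111, "y": 0.021, "z": -0.006, "ax": -0.008, "ay": -0.004, "az": 0},
  {"hand": 0, "x": 0.111, "y": 0.021, "z": 0.01, "ax": -0.008, "ay": -0.004, "az": 0},
  {"hand": 0, "x": 0.111, "y": 0.021, "z": 0.028, "ax": -0.008, "ay": -0.004, "az": 0},
  {"hand": 0, "x": 0.111, "y": 0.021, "z": 0.028, "ax": -0.008, "ay": -0.004, "az": 0},
  {"hand": 0, "x": 0.111, "y": 0.021, "z": 0.028, "ax": -0.008, "ay": -0.004, "az": 0},
])

```text
t: 18.3
tool_pos: [0.5405, 0.2759, 0.3393]
orientation: [2.223, 2.219, 0.002]
force: [-0.2, -0.0, 1.0]
opening: 0.0271
gripper_force: 15.0
```

```bash
python3 - <<'E'
from h import *
go(((.54,.2765,.171),down(0)))
E
```

```text
grasp [0.5407 0.276  0.1723] x,y,z axes [[0.002, 1.0, 0.001], [1.0, -0.002, 0.001], [0.001, 0.001, -1.0]] t 18.3 F [-0.2133 -0.0479  1.0477] op 0.0271 q [0.3874 0.1859 1.5472 0.0003 1.407  0.389 ]
x 0.001 y -0.001 z 0.001 ax 0.001 ay -0.001 az -0.002 rows>=0.0
```

Call:
carry_out([
  {"hand": 48, "x": 0, "y": 0, "z": 0, "ax": 0, "ay": 0, "az": 0},
  {"hand": 48, "x": 0, "y": 0, "z": 0, "ax": 0, "ay": 0, "az": 0},
  {"hand": 48, "x": 0, "y": 0, "z": -0.04, "ax": 0, "ay": 0, "az": 0},
  {"hand": 48, "x": -0.296, "y": -0.05, "z": -0.04, "ax": 0, "ay": 0, "az": 0.25},
  {"hand": 48, "x": -0.296, "y": -0.05, "z": -0.04, "ax": 0, "ay": 0, "az": 0.25},
  {"hand": 48, "x": -0.296, "y": -0.05, "z": -0.04, "ax": 0, "ay": 0, "az": 0.25},
  {"hand": 48, "x": -0.296, "y": -0.05, "z": -0.04, "ax": 0, "ay": 0, "az": 0.25},
  {"hand": 48, "x": -0.296, "y": -0.05, "z": -0.04, "ax": 0, "ay": 0, "az": 0.25},
])

```text
t: 19.3
tool_pos: [0.4897, -0.0209, 0.3795]
orientation: [2.48, 1.926, 0.004]
force: [-0.1, 0.4, 0.5]
opening: 0.0446
gripper_force: 0.0
```

```bash
python3 nuts.py; python3 - <<'E'
from h import *
go(((.437,-.393,.12),down(-.5)))
f=cv2.imread('pics/last_top.png'); 
im,d,P=cloud('top'); cv2.imwrite('pics/pot1.png',cv2.resize(im[170:280,90:190],(600,600),interpolation=cv2.INTER_CUBIC))
X,Y,Z=[P[...,i] for i in range(3)]; m=(abs(X-.54)<.034)&(abs(Y-.276)<.034)&(Z<.12); print('inside pot',m.sum(),np.median(P[m],0),np.percentile(Z[m],[5,50,90]))
E
```

```text
top nut [358.6 235.6] 47 ray z=.024 [ 0.4371 -0.3945] depth [ 0.436  -0.3923  0.0328]
top nut [339.9 241.8] 49 ray z=.024 [ 0.4189 -0.3351] depth [ 0.4182 -0.3333  0.0321]
top blade 41 [ 0.4597 -0.0576  0.0135] [ 0.4518 -0.0665  0.0091] [ 0.471  -0.0474  0.0188]
top blade 38 [0.4543 0.0055 0.0137] [ 0.4495 -0.0161  0.0085] [0.463  0.0185 0.0199]
scene nut [315.3 156.7] 22 ray z=.024 [ 0.4187 -0.3322] depth [ 0.4178 -0.3271  0.0328]
scene blade 124 [ 0.4591 -0.0383  0.0148] [ 0.4475 -0.0967  0.0086] [0.4696 0.0171 0.0243]
grasp [ 0.4901 -0.0229  0.2125] x,y,z axes [[0.252, 0.968, 0.0], [0.968, -0.252, 0.003], [0.003, -0.001, -1.0]] t 19.4 F [1.0641 0.997  0.6627] op 0.0446 q [-0.151  -0.159   1.8209 -0.0003  1.4771  0.1036]
x -0.372 y 0.042 z 0.093 ax 0.003 ay 0.000 az 0.245 rows>=6.2
inside pot 581 [0.5438 0.2852 0.0481] [0.0119 0.0481 0.1068]
```

Call:
carry_out([
  {"hand": 48, "x": -0.372, "y": 0.042, "z": 0.093, "ax": 0.003, "ay": 0, "az": 0.245},
  {"hand": 48, "x": -0.372, "y": 0.042, "z": 0.093, "ax": 0.003, "ay": 0, "az": 0.245},
  {"hand": 48, "x": -0.372, "y": 0.042, "z": 0.093, "ax": 0.003, "ay": 0, "az": 0.245},
  {"hand": 48, "x": -0.372, "y": 0.042, "z": 0.093, "ax": 0.003, "ay": 0, "az": 0.245},
  {"hand": 48, "x": -0.372, "y": 0.042, "z": 0.093, "ax": 0.003, "ay": 0, "az": 0.245},
  {"hand": 48, "x": -0.372, "y": 0.042, "z": 0.093, "ax": 0.003, "ay": 0, "az": 0.245},
  {"hand": 48, "x": -0.372, "y": 0.042, "z": 0.093, "ax": 0.003, "ay": 0, "az": 0.245},
  {"hand": 48, "x": -0.372, "y": 0.042, "z": 0.093, "ax": 0.003, "ay": 0, "az": 0.245},
])

```text
t: 20.45
tool_pos: [0.4399, -0.3892, 0.285]
orientation: [-2.695, -1.608, -0.001]
force: [0.1, 0.8, -0.9]
opening: 0.0444
gripper_force: 0.0
```

```bash
python3 nuts.py; python3 - <<'E'
from h import *
go(((.437,-.393,.03),down(-.5)))
E
```

```text
top nut [339.8 241.9] 48 ray z=.024 [ 0.4186 -0.335 ] depth [ 0.4182 -0.3333  0.0324]
top blade 233 [ 0.4594 -0.0365  0.014 ] [ 0.4487 -0.0948  0.0088] [0.4691 0.0185 0.0212]
scene nut [314.4 144.4] 27 ray z=.024 [ 0.4372 -0.3945] depth [ 0.4369 -0.3875  0.03  ]
scene nut [315.4 156.3] 27 ray z=.024 [ 0.4189 -0.3347] depth [ 0.4182 -0.3294  0.0311]
scene blade 124 [ 0.459  -0.0364  0.015 ] [ 0.4482 -0.0937  0.0083] [0.4691 0.0174 0.0246]
grasp [ 0.4402 -0.3877  0.1188] x,y,z axes [[0.473, 0.881, 0.002], [0.881, -0.473, -0.002], [-0.001, 0.003, -1.0]] t 20.55 F [-0.5194 -0.4516 -0.2492] op 0.0447 q [-0.8103  0.1825  1.6525  0.0013  1.3089 -0.3174]
x -0.006 y 0.000 z 0.089 ax -0.002 ay -0.002 az 0.007 rows>=1.4
```

Call:
carry_out([
  {"hand": 48, "x": -0.006, "y": 0, "z": 0.05, "ax": 0, "ay": 0, "az": 0},
  {"hand": 48, "x": -0.006, "y": 0, "z": 0.088, "ax": 0, "ay": 0, "az": 0},
  {"hand": 48, "x": -0.006, "y": 0, "z": 0.088, "ax": 0, "ay": 0, "az": 0},
  {"hand": 0, "x": -0.006, "y": 0, "z": 0.089, "ax": 0, "ay": 0, "az": 0},
  {"hand": 0, "x": -0.006, "y": 0, "z": 0.089, "ax": 0, "ay": 0, "az": 0},
  {"hand": 0, "x": -0.006, "y": 0, "z": 0.089, "ax": 0, "ay": 0, "az": 0},
  {"hand": 0, "x": -0.006, "y": 0, "z": 0.03, "ax": 0, "ay": 0, "az": 0},
  {"hand": 0, "x": -0.006, "y": 0, "z": -0.03, "ax": 0, "ay": 0, "az": 0},
])

```text
t: 21.55
tool_pos: [0.436, -0.3945, 0.3159]
orientation: [-2.694, -1.607, 0.001]
force: [0.5, -0.9, 0.8]
opening: 0.0273
gripper_force: 15.0
```

Call:
carry_out([
  {"hand": 0, "x": 0, "y": 0, "z": -0.06, "ax": 0, "ay": 0, "az": 0},
  {"hand": 0, "x": 0, "y": 0, "z": -0.06, "ax": 0, "ay": 0, "az": 0},
  {"hand": 0, "x": 0, "y": 0, "z": -0.06, "ax": 0, "ay": 0, "az": 0},
])

```text
t: 21.92
tool_pos: [0.4364, -0.395, 0.3752]
orientation: [-2.696, -1.609, -0.0]
force: [-0.3, 0.4, -1.5]
opening: 0.0274
gripper_force: 15.0
```

```bash
python3 - <<'E'
from h import *
go(((.49,-.02,.205),down(-.25)),((.54,.2765,.205),down(0)))
E
```

```text
grasp [ 0.4362 -0.3946  0.2082] x,y,z axes [[0.475, 0.88, 0.001], [0.88, -0.475, -0.002], [-0.001, 0.002, -1.0]] t 21.93 F [-0.2906  0.3995 -1.4783] op 0.0274 q [-0.823   0.1157  1.558   0.0007  1.47   -0.3281]
x 0.355 y -0.131 z 0.004 ax -0.002 ay -0.002 az -0.245 rows>=6.1
x 0.640 y -0.228 z 0.004 ax -0.001 ay -0.002 az -0.495 rows>=10.9
```

Call:
carry_out([
  {"hand": 0, "x": 0.64, "y": -0.228, "z": 0, "ax": -0.001, "ay": -0.002, "az": -0.495},
  {"hand": 0, "x": 0.64, "y": -0.228, "z": 0, "ax": -0.001, "ay": -0.002, "az": -0.495},
  {"hand": 0, "x": 0.64, "y": -0.228, "z": 0, "ax": -0.001, "ay": -0.002, "az": -0.495},
  {"hand": 0, "x": 0.64, "y": -0.228, "z": 0, "ax": -0.001, "ay": -0.002, "az": -0.495},
  {"hand": 0, "x": 0.64, "y": -0.228, "z": 0, "ax": -0.001, "ay": -0.002, "az": -0.495},
  {"hand": 0, "x": 0.64, "y": -0.228, "z": 0, "ax": -0.001, "ay": -0.002, "az": -0.495},
  {"hand": 0, "x": 0.64, "y": -0.228, "z": 0, "ax": -0.001, "ay": -0.002, "az": -0.495},
  {"hand": 0, "x": 0.64, "y": -0.228, "z": 0, "ax": -0.001, "ay": -0.002, "az": -0.495},
])

```text
t: 22.92
tool_pos: [0.5117, 0.1011, 0.3739]
orientation: [-2.219, -2.22, 0.005]
force: [0.5, -0.5, 0.3]
opening: 0.0272
gripper_force: 15.0
```

Call:
carry_out([
  {"hand": 0, "x": 0, "y": 0, "z": 0, "ax": 0, "ay": 0, "az": 0},
  {"hand": 0, "x": 0, "y": 0, "z": 0, "ax": 0, "ay": 0, "az": 0},
])

```text
t: 23.18
tool_pos: [0.5119, 0.0992, 0.3743]
orientation: [-2.218, -2.221, 0.006]
force: [0.4, -0.6, -0.2]
opening: 0.027
gripper_force: 15.0
```

```bash
python3 - <<'E'
from h import *
go(((.54,.2765,.205),down(0)),((.54,.2765,.171),down(0)))
E
```

```text
grasp [0.5112 0.0991 0.2073] x,y,z axes [[-0.001, 1.0, -0.001], [1.0, 0.001, -0.004], [-0.004, -0.001, -1.0]] t 23.18 F [ 0.3718 -0.5771 -0.1756] op 0.027 q [ 0.0932 -0.0646  1.7432 -0.0004  1.4673  0.0918]
x 0.177 y 0.028 z 0.002 ax -0.004 ay 0.001 az 0.001 rows>=2.9
x 0.177 y 0.029 z 0.036 ax -0.004 ay 0.001 az 0.001 rows>=2.9
```

Call:
carry_out([
  {"hand": 0, "x": 0.177, "y": 0.028, "z": 0.002, "ax": -0.004, "ay": 0.001, "az": 0},
  {"hand": 0, "x": 0.177, "y": 0.028, "z": 0.002, "ax": -0.004, "ay": 0.001, "az": 0},
  {"hand": 0, "x": 0.177, "y": 0.028, "z": 0.002, "ax": -0.004, "ay": 0.001, "az": 0},
  {"hand": 0, "x": 0.177, "y": 0.028, "z": 0.018, "ax": -0.004, "ay": 0.001, "az": 0},
  {"hand": 0, "x": 0.177, "y": 0.029, "z": 0.035, "ax": -0.004, "ay": 0.001, "az": 0},
  {"hand": 0, "x": 0.177, "y": 0.029, "z": 0.035, "ax": -0.004, "ay": 0.001, "az": 0},
  {"hand": 0, "x": 0.177, "y": 0.029, "z": 0.035, "ax": -0.004, "ay": 0.001, "az": 0},
])

```text
t: 24.05
tool_pos: [0.5417, 0.2747, 0.3414]
orientation: [2.222, 2.218, 0.004]
force: [0.5, 0.1, 0.4]
opening: 0.027
gripper_force: 15.0
```

Call:
carry_out([
  {"hand": 48, "x": 0, "y": 0, "z": 0, "ax": 0, "ay": 0, "az": 0},
  {"hand": 48, "x": 0, "y": 0, "z": 0, "ax": 0, "ay": 0, "az": 0},
  {"hand": 48, "x": 0, "y": 0, "z": -0.04, "ax": 0, "ay": 0, "az": 0},
  {"hand": 48, "x": -0.296, "y": -0.05, "z": -0.04, "ax": 0, "ay": 0, "az": 0.6},
  {"hand": 48, "x": -0.296, "y": -0.05, "z": -0.04, "ax": 0, "ay": 0, "az": 0.6},
  {"hand": 48, "x": -0.296, "y": -0.05, "z": -0.04, "ax": 0, "ay": 0, "az": 0.6},
  {"hand": 48, "x": -0.296, "y": -0.05, "z": -0.04, "ax": 0, "ay": 0, "az": 0.6},
  {"hand": 48, "x": -0.296, "y": -0.05, "z": -0.04, "ax": 0, "ay": 0, "az": 0.6},
])

```text
t: 25.05
tool_pos: [0.4907, -0.022, 0.3816]
orientation: [2.778, 1.464, 0.007]
force: [-0.8, 0.4, 1.3]
opening: 0.0448
gripper_force: 0.0
```

```bash
python3 nuts.py; python3 - <<'E'
from h import *
go(((.4185,-.334,.12),down(-1.5)))
im,d,P=cloud('top'); X,Y,Z=[P[...,i] for i in range(3)]; m=(abs(X-.54)<.034)&(abs(Y-.276)<.034)&(Z<.12); print('inside pot',m.sum(),np.median(P[m],0),np.percentile(Z[m],[5,50,90]))
E
```

```text
top nut [339.9 241.8] 48 ray z=.024 [ 0.4191 -0.3352] depth [ 0.4182 -0.3339  0.0333]
top blade 75 [ 0.4592 -0.0487  0.014 ] [ 0.4497 -0.0697  0.0083] [ 0.4682 -0.0253  0.0205]
scene nut [315.3 156.4] 25 ray z=.024 [ 0.419  -0.3336] depth [ 0.4184 -0.3286  0.0304]
scene blade 125 [ 0.4589 -0.036   0.0146] [ 0.4473 -0.0972  0.008 ] [0.469  0.0188 0.0238]
grasp [ 0.4914 -0.0239  0.2145] x,y,z axes [[0.568, 0.823, 0.002], [0.823, -0.568, 0.004], [0.004, -0.001, -1.0]] t 25.15 F [0.3712 1.4584 0.1226] op 0.0449 q [-0.1529 -0.1582  1.8165 -0.0001  1.479   0.4517]
x -0.296 y 0.117 z 0.094 ax 0.003 ay -0.004 az 0.895 rows>=5.3
inside pot 579 [0.5432 0.2823 0.0621] [0.0123 0.0621 0.1041]
```

Call:
carry_out([
  {"hand": 48, "x": -0.296, "y": 0.117, "z": 0.094, "ax": 0.003, "ay": -0.004, "az": 1.0},
  {"hand": 48, "x": -0.296, "y": 0.117, "z": 0.094, "ax": 0.003, "ay": -0.004, "az": 1.0},
  {"hand": 48, "x": -0.296, "y": 0.117, "z": 0.094, "ax": 0.003, "ay": -0.004, "az": 1.0},
  {"hand": 48, "x": -0.296, "y": 0.117, "z": 0.094, "ax": 0.003, "ay": -0.004, "az": 1.0},
  {"hand": 48, "x": -0.296, "y": 0.117, "z": 0.094, "ax": 0.003, "ay": -0.004, "az": 1.0},
  {"hand": 48, "x": -0.296, "y": 0.117, "z": 0.094, "ax": 0.003, "ay": -0.004, "az": 1.0},
  {"hand": 48, "x": -0.296, "y": 0.117, "z": 0.094, "ax": 0.003, "ay": -0.004, "az": 1.0},
  {"hand": 48, "x": -0.296, "y": 0.117, "z": 0.094, "ax": 0.003, "ay": -0.004, "az": 1.0},
])

```text
t: 26.2
tool_pos: [0.4222, -0.3287, 0.2869]
orientation: [-3.139, 0.04, 0.001]
force: [-0.1, -0.3, 0.9]
opening: 0.0445
gripper_force: 0.0
```

```bash
python3 nuts.py; python3 - <<'E'
from h import *
go(((.4185,-.334,.03),down(-1.6)))
E
```

```text
top blade 231 [ 0.4595 -0.0368  0.0139] [ 0.449  -0.0949  0.008 ] [0.4691 0.0187 0.0211]
scene nut [315.4 156.4] 27 ray z=.024 [ 0.4189 -0.3339] depth [ 0.4182 -0.3279  0.0291]
scene blade 128 [ 0.459  -0.0373  0.0146] [ 0.4473 -0.0942  0.0081] [0.4693 0.0187 0.0261]
grasp [ 0.4221 -0.3285  0.1201] x,y,z axes [[1.0, -0.026, -0.0], [-0.026, -1.0, -0.001], [-0.0, 0.001, -1.0]] t 26.3 F [ 0.6562 -0.4714  1.1642] op 0.0445 q [-0.7578  0.0447  1.7989  0.0008  1.2994  0.8384]
x -0.003 y 0.005 z 0.090 ax -0.001 ay 0.000 az 0.004 rows>=1.4
```

Call:
carry_out([
  {"hand": 48, "x": -0.003, "y": 0.005, "z": 0.05, "ax": 0, "ay": 0, "az": 0},
  {"hand": 48, "x": -0.003, "y": 0.005, "z": 0.089, "ax": 0, "ay": 0, "az": 0},
  {"hand": 48, "x": -0.003, "y": 0.005, "z": 0.09, "ax": 0, "ay": 0, "az": 0},
  {"hand": 0, "x": -0.003, "y": 0.005, "z": 0.09, "ax": 0, "ay": 0, "az": 0},
  {"hand": 0, "x": -0.003, "y": 0.005, "z": 0.09, "ax": 0, "ay": 0, "az": 0},
  {"hand": 0, "x": -0.003, "y": 0.005, "z": 0.09, "ax": 0, "ay": 0, "az": 0},
  {"hand": 0, "x": -0.003, "y": 0.005, "z": 0.03, "ax": 0, "ay": 0, "az": 0},
  {"hand": 0, "x": -0.003, "y": 0.005, "z": -0.03, "ax": 0, "ay": 0, "az": 0},
])

```text
t: 27.3
tool_pos: [0.4176, -0.3347, 0.3171]
orientation: [-3.138, 0.046, 0.005]
force: [1.0, -1.1, -0.6]
opening: 0.0272
gripper_force: 15.0
```

Call:
carry_out([
  {"hand": 0, "x": 0, "y": 0, "z": -0.06, "ax": 0, "ay": 0, "az": 0},
  {"hand": 0, "x": 0, "y": 0, "z": -0.06, "ax": 0, "ay": 0, "az": 0},
  {"hand": 0, "x": 0, "y": 0, "z": -0.06, "ax": 0, "ay": 0, "az": 0},
])

```text
t: 27.68
tool_pos: [0.418, -0.3352, 0.3762]
orientation: [-3.14, 0.045, 0.002]
force: [-0.1, -0.3, -2.4]
opening: 0.0274
gripper_force: 15.0
```

```bash
python3 - <<'E'
from h import *
go(((.54,.2765,.208),down(0)))
E
```

```text
grasp [ 0.4178 -0.3349  0.2092] x,y,z axes [[1.0, -0.029, -0.001], [-0.029, -1.0, -0.002], [-0.001, 0.002, -1.0]] t 27.68 F [-0.0879 -0.2668 -2.4177] op 0.0274 q [-0.7717 -0.0274  1.7036  0.0004  1.4673  0.828 ]
x 0.104 y -0.615 z 0.002 ax -0.002 ay 0.000 az -1.600 rows>=10.0
```

Call:
carry_out([
  {"hand": 0, "x": 0.104, "y": -0.615, "z": 0, "ax": -0.002, "ay": 0, "az": -1.6},
  {"hand": 0, "x": 0.104, "y": -0.615, "z": 0, "ax": -0.002, "ay": 0, "az": -1.6},
  {"hand": 0, "x": 0.104, "y": -0.615, "z": 0, "ax": -0.002, "ay": 0, "az": -1.6},
  {"hand": 0, "x": 0.104, "y": -0.615, "z": 0, "ax": -0.002, "ay": 0, "az": -1.6},
  {"hand": 0, "x": 0.104, "y": -0.615, "z": 0, "ax": -0.002, "ay": 0, "az": -1.6},
  {"hand": 0, "x": 0.104, "y": -0.615, "z": 0, "ax": -0.002, "ay": 0, "az": -1.6},
  {"hand": 0, "x": 0.104, "y": -0.615, "z": 0, "ax": -0.002, "ay": 0, "az": -1.6},
  {"hand": 0, "x": 0.104, "y": -0.615, "z": 0, "ax": -0.002, "ay": 0, "az": -1.6},
])

```text
t: 28.68
tool_pos: [0.5151, 0.1571, 0.3745]
orientation: [-2.321, -2.114, 0.005]
force: [1.8, -0.6, 0.9]
opening: 0.0271
gripper_force: 15.0
```

Call:
carry_out([
  {"hand": 0, "x": 0, "y": 0, "z": 0, "ax": 0, "ay": 0, "az": 0},
  {"hand": 0, "x": 0, "y": 0, "z": 0, "ax": 0, "ay": 0, "az": 0},
])

```text
t: 28.92
tool_pos: [0.5152, 0.1549, 0.3749]
orientation: [-2.328, -2.106, 0.005]
force: [0.1, -0.5, -0.4]
opening: 0.0273
gripper_force: 15.0
```

```bash
python3 - <<'E'
from h import *
go(((.54,.2765,.205),down(0)),((.54,.2765,.171),down(0)))
E
```

```text
grasp [0.5145 0.1548 0.2079] x,y,z axes [[0.1, 0.995, -0.001], [0.995, -0.1, -0.004], [-0.004, -0.001, -1.0]] t 28.93 F [ 0.0691 -0.4934 -0.4378] op 0.0273 q [ 0.1968 -0.0196  1.6983  0.0001  1.4669  0.2969]
x 0.123 y 0.013 z 0.003 ax -0.004 ay 0.001 az -0.100 rows>=2.0
x 0.123 y 0.013 z 0.037 ax -0.004 ay 0.001 az -0.100 rows>=2.1
```

Call:
carry_out([
  {"hand": 0, "x": 0.123, "y": 0.013, "z": 0.003, "ax": -0.004, "ay": 0.001, "az": -0.1},
  {"hand": 0, "x": 0.123, "y": 0.013, "z": 0.003, "ax": -0.004, "ay": 0.001, "az": -0.1},
  {"hand": 0, "x": 0.123, "y": 0.013, "z": 0.003, "ax": -0.004, "ay": 0.001, "az": -0.1},
  {"hand": 0, "x": 0.123, "y": 0.013, "z": 0.018, "ax": -0.004, "ay": 0.001, "az": -0.1},
  {"hand": 0, "x": 0.123, "y": 0.013, "z": 0.036, "ax": -0.004, "ay": 0.001, "az": -0.1},
  {"hand": 0, "x": 0.123, "y": 0.013, "z": 0.036, "ax": -0.004, "ay": 0.001, "az": -0.1},
  {"hand": 0, "x": 0.123, "y": 0.013, "z": 0.036, "ax": -0.004, "ay": 0.001, "az": -0.1},
])

```text
t: 29.8
tool_pos: [0.541, 0.2754, 0.3412]
orientation: [2.221, 2.219, 0.005]
force: [-0.2, 0.5, -0.4]
opening: 0.0272
gripper_force: 15.0
```

Call:
carry_out([
  {"hand": 48, "x": 0, "y": 0, "z": 0, "ax": 0, "ay": 0, "az": 0},
  {"hand": 48, "x": 0, "y": 0, "z": 0, "ax": 0, "ay": 0, "az": 0},
  {"hand": 48, "x": 0, "y": 0, "z": -0.05, "ax": 0, "ay": 0, "az": 0},
  {"hand": 48, "x": 0, "y": -0.12, "z": -0.15, "ax": 0, "ay": 0, "az": 0},
  {"hand": 48, "x": 0, "y": -0.12, "z": -0.15, "ax": 0, "ay": 0, "az": 0},
  {"hand": 48, "x": 0, "y": -0.12, "z": -0.15, "ax": 0, "ay": 0, "az": 0},
  {"hand": 48, "x": 0, "y": -0.12, "z": -0.15, "ax": -0.3, "ay": 0, "az": 0},
  {"hand": 48, "x": 0, "y": -0.12, "z": -0.15, "ax": -0.3, "ay": -0.15, "az": 0},
])

```text
t: 30.8
tool_pos: [0.4201, 0.2753, 0.4927]
orientation: [1.99, 1.987, 0.164]
force: [0.4, -0.3, -1.1]
opening: 0.0444
gripper_force: 0.0
```

```bash
python3 nuts.py; cat > kin.py <<'E'
from h import *
# (q1..q6, TCP) samples with q4~0, tool down: (grasp x,y,z)
D=[([1.2126,.1312,1.4893,0,1.523,-.0854],(.1615,.5776,.4037-.167)),
([.0374,-.0219,2.057,.0015,1.1076,.0113],(.4565,.0688,.0259)),
([-.1037,-.3434,2.1635,0,1.3191,-1.6155],(.4009,.0100,.1111)),
([-.0883,-.1324,2.0788,0,1.1974,-1.6176],(.4455,.012,.0653)),
([-.0782,.1403,1.7079,0,1.2964,-1.6075],(.5682,.0069,.1144)),
([-.6443,.2398,1.5818,.0025,1.3194,.4538],(.5179,-.324,.1212)),
([.3874,.1859,1.5472,0,1.407,.389],(.5407,.276,.1723)),
([-.823,.1157,1.558,0,1.47,-.3281],(.4362,-.3946,.2082)),
([-.7717,-.0274,1.7036,0,1.4673,.828],(.4178,-.3349,.2092))]
OFF=.051
A=[];b=[]
for q,g in D:
    r=np.sqrt(g[0]**2+g[1]**2-OFF**2); a=q[1];c=q[1]+q[2]
    A+=[[1,0,np.sin(a),np.sin(c),np.cos(c)],[0,1,np.cos(a),np.cos(c),-np.sin(c)]]; b+=[r,g[2]+.167]
A=np.array(A);b=np.array(b)
PRM,res,_,_=np.linalg.lstsq(A,b,rcond=None)
# z includes d6 term: tool down -> tcp = wrist + d6*(0,-1); d6 merged in z offset
def fk(q,d6,s4=1,s6=-1):
    a1,h1,L2,L3,a3=PRM; h1=h1+d6
    r=R.from_rotvec([0,0,q[0]])
    pl=lambda ang:np.array([np.sin(ang),0,np.cos(ang)])
    a=q[1];c=q[1]+q[2]
    w=np.array([a1,OFF,h1])+L2*pl(a)+L3*pl(c)+a3*np.array([np.cos(c),0,-np.sin(c)])
    rf=R.from_rotvec([0,c,0])*R.from_rotvec([0,0,s4*q[3]])*R.from_rotvec([0,q[4],0])*R.from_rotvec([0,0,s6*q[5]*-1])
    # tool at q6=0, tool down: y radial
    T=rf*R.from_rotvec([0,0,np.pi/2])
    p=w+rf.apply([0,0,d6])
    return r.apply(p),r*T
if __name__=='__main__':
    print('prm',PRM,'rms',np.sqrt(np.mean((A@PRM-b)**2)))
    s=read_state(); print(s['q'],s['tool_pos'],R.from_rotvec(s['orientation']).as_matrix().T.round(3).tolist())
    for s4 in(1,-1):
        for s6 in(1,-1):
            for d6 in(.08,.12,.16):
                p,r=fk(s['q'],d6,s4,s6); print(s4,s6,d6,p-s['tool_pos'],(r.inv()*R.from_rotvec(s['orientation'])).magnitude())
E
python3 kin.py
python3 - <<'E'
from h import *
im,d,P=cloud('top'); X,Y,Z=[P[...,i] for i in range(3)]; m=(abs(X-.54)<.034)&(abs(Y-.276)<.034)&(Z<.12); print('inside pot',m.sum(),np.percentile(Z[m],[5,50,90]))
cv2.imwrite('pics/pot3.png',cv2.resize(im[170:280,90:190],(600,600),interpolation=cv2.INTER_CUBIC))
E
```

```text
top blade 230 [ 0.4594 -0.0365  0.0139] [ 0.4495 -0.0948  0.008 ] [0.4691 0.0187 0.0217]
prm [-0.0003  0.1282  0.3681  0.5536  0.062 ] rms 0.0004418336445789026
[ 0.5913 -0.2366  1.706  -0.2953  1.499   0.5852] [0.4195 0.2765 0.4914] [[0.021, 0.989, -0.148], [0.953, 0.025, 0.301], [0.301, -0.147, -0.942]]
1 1 0.08 [-0.0333  0.0163 -0.0064] 1.1704280318980351
1 1 0.12 [-0.0212  0.0104 -0.0041] 1.1704280318980351
1 1 0.16 [-0.0092  0.0045 -0.0018] 1.1704280318980351
1 -1 0.08 [-0.0333  0.0163 -0.0064] 2.986950027599034e-16
1 -1 0.12 [-0.0212  0.0104 -0.0041] 2.986950027599034e-16
1 -1 0.16 [-0.0092  0.0045 -0.0018] 2.986950027599034e-16
-1 1 0.08 [-0.0592  0.0549 -0.0064] 1.2565443568437573
-1 1 0.12 [-0.0601  0.0683 -0.0041] 1.2565443568437573
-1 1 0.16 [-0.061   0.0817 -0.0018] 1.2565443568437573
-1 -1 0.08 [-0.0592  0.0549 -0.0064] 0.5906640773829297
-1 -1 0.12 [-0.0601  0.0683 -0.0041] 0.5906640773829297
-1 -1 0.16 [-0.061   0.0817 -0.0018] 0.5906640773829297
inside pot 570 [0.0119 0.065  0.1039]
```

```bash
cat > ik.py <<'E'
from kin import *
from scipy.optimize import least_squares
LO=np.array([-2.96,-.89,.02,-1.34,0,-2.66]);HI=np.array([2.96,2.26,2.5,4.48,2.73,2.66])
def ik(p,r,q0):
    f=lambda q:np.r_[(fk(q,.1905)[0]-p)*5,(fk(q,.1905)[1].inv()*r).as_rotvec()]
    s=least_squares(f,np.clip(q0,LO+1e-3,HI-1e-3),bounds=(LO,HI)); return s.x,np.abs(s.fun).max()
def pot(g,psi,a,flip=0):
    """tool gripping handle at g; handle yaw psi; hand lean a about handle axis"""
    h=np.array([np.cos(psi),np.sin(psi),0]); return np.array(g),R.from_rotvec(h*a)*down(psi+np.pi/2-flip*np.pi)
def tcp(g,r): return g-r.apply([0,0,.167])
E
python3 - <<'E'
from ik import *
G0=(.4152,.2658,.119)
for s in(1,-1):
  for flip in(0,1):
    for a0 in np.radians([-80,-65,-50,-35,-20]):
        q=np.array([.5,0,1.8,0,1.3,-1.1 if not flip else 2.0]); out=[];bad=0
        path=[(G0,.0856,0)]+[(G0,.0856,s*a0*k/4) for k in(1,2,3,4)]+[((.4152,.2658,.2),.0856,s*a0)]
        path+=[((.4152+.05*k,.2658-.1*k,.2-.03*k),.0856,s*a0) for k in(.5,1)]+[((.44,.045*s,.16),.0,s*(a0+np.radians(t))) for t in(0,30,65)]+[((.54,.045*s,.14),.0,s*(a0+np.radians(65)))]+[((.54,.045*s,.125),.0,s*(a0+np.radians(t))) for t in(80,95,110,115)]
        for g,psi,a in path:
            g,r=pot(g,psi,a,flip); q,e=ik(tcp(g,r),r,q); bad=max(bad,e); out.append(q)
        out=np.array(out); mg=np.minimum(out-LO,HI-out).min(0)
        print(s,flip,round(np.degrees(a0)),'err %.4f'%bad,'margin',mg.round(2),'end',out[-1].round(2))
E
```

```text
1 0 -80 err 0.0000 margin [2.02 0.7  0.53 0.35 0.54 0.57] end [-0.38  0.19  1.76  0.57  1.46 -2.09]
1 0 -65 err 0.0000 margin [2.04 0.63 0.49 0.48 0.68 0.42] end [-0.49  0.34  1.71  0.74  1.59 -2.24]
1 0 -50 err 0.0000 margin [2.09 0.64 0.48 0.62 0.83 0.31] end [-0.56  0.52  1.65  0.89  1.73 -2.35]
1 0 -35 err 0.0000 margin [2.17 0.64 0.49 0.79 0.85 0.23] end [-0.6   0.72  1.57  1.02  1.88 -2.43]
1 0 -20 err 0.0000 margin [2.29 0.63 0.48 1.   0.69 0.19] end [-0.6   0.92  1.48  1.16  2.04 -2.47]
1 1 -80 err 0.0000 margin [2.02 0.7  0.53 0.35 0.54 0.22] end [-0.38  0.19  1.76  0.57  1.46  1.05]
1 1 -65 err 0.0000 margin [2.04 0.63 0.49 0.48 0.68 0.21] end [-0.49  0.34  1.71  0.74  1.59  0.9 ]
1 1 -50 err 0.0000 margin [2.09 0.64 0.48 0.62 0.83 0.24] end [-0.56  0.52  1.65  0.89  1.73  0.79]
1 1 -35 err 0.0000 margin [2.17 0.64 0.49 0.79 0.85 0.32] end [-0.6   0.72  1.57  1.02  1.88  0.72]
1 1 -20 err 0.0000 margin [2.29 0.63 0.48 1.   0.69 0.44] end [-0.6   0.92  1.48  1.16  2.04  0.67]
-1 0 -80 err 0.0000 margin [2.14 0.7  0.38 0.73 0.7  0.14] end [ 0.2   0.19  1.76 -0.61  1.37 -1.19]
[... 209 characters left out ...]
35 err 0.0000 margin [2.34 0.64 0.39 0.19 0.96 0.4 ] end [ 0.43  0.72  1.57 -1.15  1.77 -0.77]
-1 0 -20 err 0.0000 margin [2.49 0.63 0.45 0.04 0.8  0.57] end [ 0.44  0.92  1.48 -1.3   1.93 -0.71]
-1 1 -80 err 0.0000 margin [2.14 0.7  0.38 0.73 0.7  0.71] end [ 0.2   0.19  1.76 -0.61  1.37  1.95]
-1 1 -65 err 0.0000 margin [2.17 0.63 0.37 0.52 0.84 0.53] end [ 0.31  0.34  1.71 -0.82  1.48  2.13]
-1 1 -50 err 0.0000 margin [2.24 0.64 0.37 0.35 0.97 0.39] end [ 0.39  0.52  1.65 -0.99  1.62  2.27]
-1 1 -35 err 0.0000 margin [2.34 0.64 0.39 0.19 0.96 0.29] end [ 0.43  0.72  1.57 -1.15  1.77  2.37]
-1 1 -20 err 0.0000 margin [2.49 0.63 0.45 0.04 0.8  0.23] end [ 0.44  0.92  1.48 -1.3   1.93  2.43]
```

```bash
python3 - <<'E'
from ik import *
g,r=pot((.4152,.2658,.119),.0856,-.873); t=r.apply([0,0,1])
pre=g-.12*t
go((pre+[0,0,.03],r),(pre,r))
# pot rim & handle recheck
for n in('top','scene'):
    im,d,P=cloud(n);X,Y,Z=[P[...,i] for i in range(3)]
    q=P[(X<.49)&(X>.34)&(Y>.22)&(Y<.31)&(Z>.1)&(Z<.135)]; 
    if len(q)>30:
        m=q.mean(0); w,v=np.linalg.eigh(np.cov((q-m)[:,:2].T)); print(n,len(q),m,v[:,1],np.percentile(q[:,2],[10,50,95]))
    rim=P[(X>.49)&(X<.6)&(Y>.2)&(Y<.34)&(Z>.138)&(Z<.15)][:,:2].astype(np.float32); print(cv2.minEnclosingCircle(rim) if len(rim) else 0)
E
```

```text
grasp [0.4691 0.253  0.3333] x,y,z axes [[0.02, 0.989, -0.144], [0.955, 0.024, 0.297], [0.297, -0.143, -0.944]] t 30.95 F [-0.0594  1.0066 -0.1997] op 0.0447 q [ 0.5897 -0.2357  1.7053 -0.2888  1.4997  0.5831]
x 0.228 y -0.064 z 0.112 ax 0.760 ay -0.377 az -1.692 rows>=10.1
x 0.232 y -0.073 z 0.140 ax 0.760 ay -0.377 az -1.692 rows>=10.1
top 325 [0.4182 0.2629 0.1255] [-0.9964 -0.0852] [0.1209 0.1258 0.1306]
((0.5385162234306335, 0.2757261395454407), 0.04079452529549599)
scene 236 [0.4183 0.2686 0.1254] [-0.9961 -0.0882] [0.1207 0.1255 0.1312]
((0.5385453104972839, 0.27841103076934814), 0.040884196758270264)
```

Call:
carry_out([
  {"hand": 55, "x": 0.228, "y": -0.064, "z": 0.112, "ax": 0.76, "ay": -0.377, "az": -1.692},
  {"hand": 55, "x": 0.228, "y": -0.064, "z": 0.112, "ax": 0.76, "ay": -0.377, "az": -1.692},
  {"hand": 55, "x": 0.228, "y": -0.064, "z": 0.112, "ax": 0.76, "ay": -0.377, "az": -1.692},
  {"hand": 55, "x": 0.228, "y": -0.064, "z": 0.112, "ax": 0.76, "ay": -0.377, "az": -1.692},
  {"hand": 55, "x": 0.228, "y": -0.064, "z": 0.112, "ax": 0.76, "ay": -0.377, "az": -1.692},
  {"hand": 55, "x": 0.228, "y": -0.064, "z": 0.112, "ax": 0.76, "ay": -0.377, "az": -1.692},
  {"hand": 55, "x": 0.228, "y": -0.064, "z": 0.112, "ax": 0.76, "ay": -0.377, "az": -1.692},
  {"hand": 55, "x": 0.228, "y": -0.064, "z": 0.112, "ax": 0.76, "ay": -0.377, "az": -1.692},
])

```text
t: 32.05
tool_pos: [0.3987, 0.4835, 0.3319]
orientation: [0.408, 2.826, -1.046]
force: [1.2, -0.7, -0.1]
opening: 0.0513
gripper_force: 0.0
```

Call:
carry_out([
  {"hand": 55, "x": 0, "y": 0, "z": 0, "ax": 0, "ay": 0, "az": 0},
  {"hand": 55, "x": 0, "y": 0, "z": 0, "ax": 0, "ay": 0, "az": 0},
])

```text
t: 32.3
tool_pos: [0.3983, 0.4836, 0.3324]
orientation: [0.421, 2.822, -1.037]
force: [0.8, -0.3, 0.5]
opening: 0.0514
gripper_force: 0.0
```

```bash
cat > pg.py <<'E'
from ik import *
g,r=pot((.4152,.2655,.119),.0856,-.873); t=r.apply([0,0,1])
go((g-.12*t,r),(g-.05*t,r),(g,r))
E
python3 pg.py
```

```text
grasp [0.399  0.3753 0.2053] x,y,z axes [[-0.956, 0.221, -0.193], [0.293, 0.729, -0.619], [0.004, -0.648, -0.761]] t 32.3 F [ 0.7641 -0.283   0.5242] op 0.0514 q [ 0.9208  0.5405  1.2042 -0.4404  1.9543 -0.4025]
x 0.008 y 0.018 z 0.021 ax 0.158 ay -0.082 az -0.358 rows>=2.1
x 0.000 y 0.008 z 0.090 ax 0.158 ay -0.082 az -0.358 rows>=2.1
x -0.005 y 0.001 z 0.140 ax 0.158 ay -0.082 az -0.358 rows>=2.2
```

Call:
carry_out([
  {"hand": 55, "x": 0.008, "y": 0.018, "z": 0.021, "ax": 0.158, "ay": -0.082, "az": -0.358},
  {"hand": 55, "x": 0.008, "y": 0.018, "z": 0.021, "ax": 0.158, "ay": -0.082, "az": -0.358},
  {"hand": 55, "x": 0.008, "y": 0.018, "z": 0.021, "ax": 0.158, "ay": -0.082, "az": -0.358},
  {"hand": 55, "x": 0.008, "y": 0.018, "z": 0.021, "ax": 0.158, "ay": -0.082, "az": -0.358},
  {"hand": 55, "x": 0.008, "y": 0.018, "z": 0.021, "ax": 0.158, "ay": -0.082, "az": -0.358},
])

```text
t: 32.92
tool_pos: [0.3959, 0.4849, 0.3051]
orientation: [-0.122, 2.81, -1.31]
force: [0.2, 0.9, -0.1]
opening: 0.0506
gripper_force: 0.0
```

```bash
python3 pg.py
```

```text
grasp [0.4073 0.3575 0.1977] x,y,z axes [[-0.996, -0.088, -0.002], [-0.055, 0.64, -0.766], [0.068, -0.763, -0.643]] t 32.92 F [ 0.1731  0.9431 -0.1217] op 0.0506 q [ 0.956   0.6161  1.1946 -0.5763  1.9982 -0.7604]
x -0.001 y 0.001 z 0.001 ax 0.000 ay 0.003 az 0.000 rows>=0.0
x 0.000 y 0.001 z 0.071 ax 0.000 ay 0.003 az 0.000 rows>=1.1
x 0.000 y 0.001 z 0.121 ax 0.000 ay 0.003 az 0.000 rows>=1.9
```

Call:
carry_out([
  {"hand": 55, "x": 0, "y": 0.001, "z": 0.05, "ax": 0, "ay": 0.003, "az": 0},
  {"hand": 55, "x": 0, "y": 0.001, "z": 0.09, "ax": 0, "ay": 0.003, "az": 0},
  {"hand": 55, "x": 0, "y": 0.001, "z": 0.12, "ax": 0, "ay": 0.003, "az": 0},
  {"hand": 55, "x": 0, "y": 0.001, "z": 0.12, "ax": 0, "ay": 0.003, "az": 0},
  {"hand": 55, "x": 0, "y": 0.001, "z": 0.12, "ax": 0, "ay": 0.003, "az": 0},
])

```text
t: 33.55
tool_pos: [0.4041, 0.3946, 0.2278]
orientation: [-0.123, 2.812, -1.313]
force: [-0.1, 0.3, 0.2]
opening: 0.0511
gripper_force: 0.0
```

```bash
python3 pg.py; python3 - <<'E'
from h import *
im,d,P=cloud('scene'); i2,_,_=cloud('top')
cv2.imwrite('pics/pg.png',np.hstack([cv2.resize(im[230:350,190:310],(400,400),interpolation=cv2.INTER_CUBIC),cv2.resize(i2[170:290,80:200],(400,400),interpolation=cv2.INTER_CUBIC)]))
E
```

```text
grasp [0.4151 0.267  0.1206] x,y,z axes [[-0.996, -0.087, 0.001], [-0.057, 0.639, -0.767], [0.066, -0.764, -0.642]] t 33.55 F [-0.07    0.2829  0.243 ] op 0.0511 q [ 0.8675  0.5327  1.4653 -0.593   1.798  -0.7264]
x 0.000 y 0.000 z -0.118 ax -0.001 ay 0.001 az 0.002 rows>=1.9
x 0.000 y 0.000 z -0.048 ax -0.001 ay 0.001 az 0.002 rows>=0.8
x 0.000 y 0.000 z 0.002 ax -0.001 ay 0.001 az 0.002 rows>=0.0
```

View pics/pg.png

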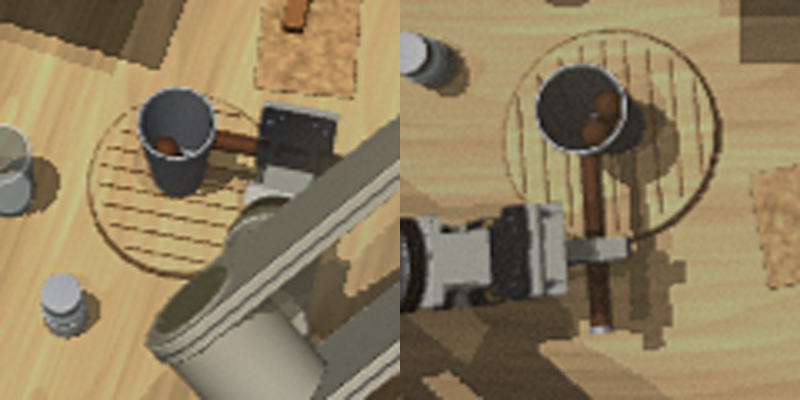

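The fingers straddle the pot's handle, and nutmegs are visible in the pot ((600,105) and (595,130)). Grip and lift a little.

Call:
carry_out([
  {"hand": 0, "x": 0, "y": 0, "z": 0.002, "ax": 0, "ay": 0, "az": 0},
  {"hand": 0, "x": 0, "y": 0, "z": 0.002, "ax": 0, "ay": 0, "az": 0},
  {"hand": 0, "x": 0, "y": 0, "z": 0.002, "ax": 0, "ay": 0, "az": 0},
  {"hand": 0, "x": 0, "y": 0, "z": 0.002, "ax": 0, "ay": 0, "az": 0},
  {"hand": 0, "x": 0, "y": 0, "z": 0.002, "ax": 0, "ay": 0, "az": 0},
  {"hand": 0, "x": 0, "y": -0.008, "z": -0.004, "ax": 0, "ay": 0, "az": 0},
  {"hand": 0, "x": 0, "y": -0.023, "z": -0.017, "ax": 0, "ay": 0, "az": 0},
  {"hand": 0, "x": 0, "y": -0.023, "z": -0.017, "ax": 0, "ay": 0, "az": 0},
], newtons=60)

```text
t: 34.65
tool_pos: [0.4046, 0.3928, 0.2579]
orientation: [-0.123, 2.811, -1.311]
force: [-0.2, -0.4, -2.1]
opening: 0.0167
gripper_force: 60.1
```

```bash
cat > potlook.py <<'E'
from ik import *
def look():
    for n in('top','scene'):
        im,d,P=cloud(n);X,Y,Z=[P[...,i] for i in range(3)]; hsv=cv2.cvtColor(im,cv2.COLOR_BGR2HSV).astype(int)
        q=P[(X<.60)&(X>.49)&(Y>.2)&(Y<.34)&(Z>.13)&(hsv[...,1]<70)&(Z<.22)]
        q=q[q[:,2]>np.percentile(q[:,2],97)-.02] if len(q) else q
        if len(q)>20: A=np.c_[q[:,:2]-q[:,:2].mean(0),np.ones(len(q))]; print(n,len(q),'rim plane',np.linalg.lstsq(A,q[:,2],rcond=None)[0],q.mean(0),q.max(0))
look()
s=read_state(); print(s['wrist_torque'],s['gripper_force']); go()
E
python3 potlook.py
```

```text
top 194 rim plane [-0.0229 -0.0292  0.1683] [0.5438 0.2803 0.1683] [0.5808 0.3147 0.1786]
scene 161 rim plane [-0.0105  0.0279  0.1665] [0.5412 0.2728 0.1665] [0.5793 0.3156 0.1787]
[0.6026 0.3404 0.0005] 60.05162179470062
grasp [0.4151 0.2647 0.1486] x,y,z axes [[-0.996, -0.088, 0.002], [-0.058, 0.639, -0.767], [0.066, -0.764, -0.642]] t 34.75 F [ 0.6872  0.242  -3.0392] op 0.0165 q [ 0.8654  0.4911  1.4648 -0.6005  1.832  -0.7539]
```

```bash
python3 - <<'E'
from ik import *
go(pot((.415,.2655,.19),.0856,-.873),pot((.42,.0465,.19),0,-.873))
E
```

```text
grasp [0.4151 0.2647 0.1486] x,y,z axes [[-0.996, -0.088, 0.002], [-0.058, 0.639, -0.767], [0.066, -0.764, -0.642]] t 34.75 F [ 0.6872  0.242  -3.0392] op 0.0165 q [ 0.8654  0.4911  1.4648 -0.6005  1.832  -0.7539]
x 0.000 y -0.031 z -0.027 ax -0.001 ay 0.001 az 0.003 rows>=0.7
x 0.003 y -0.172 z 0.141 ax -0.001 ay 0.066 az 0.058 rows>=3.6
```

Call:
carry_out([
  {"hand": 0, "x": 0, "y": -0.016, "z": -0.014, "ax": 0, "ay": 0, "az": 0},
  {"hand": 0, "x": 0, "y": -0.031, "z": -0.027, "ax": 0, "ay": 0, "az": 0},
  {"hand": 0, "x": 0.001, "y": -0.06, "z": 0.007, "ax": 0, "ay": 0.013, "az": 0.012},
  {"hand": 0, "x": 0.002, "y": -0.088, "z": 0.041, "ax": 0, "ay": 0.026, "az": 0.024},
  {"hand": 0, "x": 0.003, "y": -0.116, "z": 0.075, "ax": 0, "ay": 0.04, "az": 0.036},
  {"hand": 0, "x": 0.003, "y": -0.145, "z": 0.108, "ax": 0, "ay": 0.053, "az": 0.048},
  {"hand": 0, "x": 0.003, "y": -0.172, "z": 0.141, "ax": 0, "ay": 0.066, "az": 0.058},
  {"hand": 0, "x": 0.003, "y": -0.172, "z": 0.141, "ax": 0, "ay": 0.066, "az": 0.058},
])

```text
t: 35.75
tool_pos: [0.4204, 0.1721, 0.2982]
orientation: [-0.005, -2.844, 1.332]
force: [-0.9, 1.6, -1.5]
opening: 0.0169
gripper_force: 60.1
```

```bash
python3 - <<'E'
from ik import *
go(pot((.42,.0465,.165),0,-.873+.57),pot((.42,.0465,.145),0,-.873+1.1))
E
```

```text
grasp [0.42   0.0439 0.1912] x,y,z axes [[-1.0, 0.003, -0.001], [0.003, 0.64, -0.768], [-0.002, -0.768, -0.64]] t 35.75 F [-0.9112  1.6095 -1.479 ] op 0.0169 q [ 0.5517  0.0971  1.8583 -0.7194  1.7058 -0.9186]
x 0.000 y -0.069 z 0.041 ax -0.573 ay -0.001 az -0.003 rows>=3.1
x 0.000 y -0.112 z 0.119 ax -1.103 ay -0.001 az -0.004 rows>=5.9
```

Call:
carry_out([
  {"hand": 0, "x": 0, "y": -0.035, "z": 0.016, "ax": -0.287, "ay": 0, "az": -0.001},
  {"hand": 0, "x": 0, "y": -0.035, "z": 0.016, "ax": -0.287, "ay": 0, "az": -0.001},
  {"hand": 0, "x": 0, "y": -0.069, "z": 0.041, "ax": -0.573, "ay": 0, "az": -0.003},
  {"hand": 0, "x": 0, "y": -0.069, "z": 0.041, "ax": -0.573, "ay": 0, "az": -0.003},
  {"hand": 0, "x": 0, "y": -0.112, "z": 0.119, "ax": -1.103, "ay": 0, "az": -0.004},
  {"hand": 0, "x": 0, "y": -0.112, "z": 0.119, "ax": -1.103, "ay": 0, "az": -0.004},
  {"hand": 0, "x": 0, "y": -0.112, "z": 0.119, "ax": -1.103, "ay": 0, "az": -0.004},
  {"hand": 0, "x": 0, "y": -0.112, "z": 0.119, "ax": -1.103, "ay": 0, "az": -0.004},
])

```text
t: 36.75
tool_pos: [0.4205, 0.0101, 0.3074]
orientation: [0.002, -3.12, -0.354]
force: [-0.3, -1.2, -2.5]
opening: 0.0163
gripper_force: 60.0
```

```bash
python3 - <<'E'
from ik import *
go(pot((.42,.0465,.14),0,-.873+1.1),pot((.539,.0465,.14),0,-.873+1.1))
im,d,P=cloud('scene'); i2,_,P2=cloud('top')
cv2.imwrite('pics/tilt.png',np.hstack([cv2.resize(im[170:290,190:310],(400,400),interpolation=cv2.INTER_CUBIC),cv2.resize(i2[130:250,170:290],(400,400),interpolation=cv2.INTER_CUBIC)]))
E
```

```text
grasp [0.4202 0.0475 0.1447] x,y,z axes [[-1.0, -0.001, 0.002], [-0.001, 0.975, 0.224], [-0.002, 0.224, -0.975]] t 36.75 F [-0.2782 -1.2252 -2.5464] op 0.0163 q [-0.1995 -0.2998  2.0829  0.2243  1.41   -1.8134]
x 0.000 y -0.002 z 0.004 ax -0.001 ay -0.002 az 0.001 rows>=0.1
x -0.119 y -0.002 z 0.004 ax -0.001 ay -0.002 az 0.001 rows>=1.9
```

View pics/tilt.png

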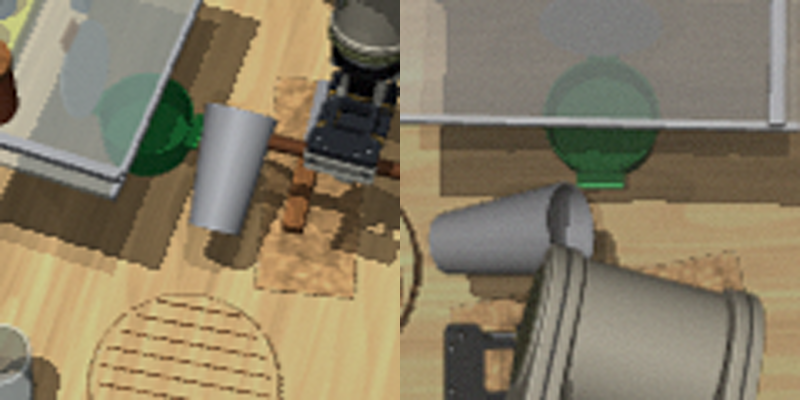

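```bash
python3 - <<'E'
from ik import *
for n in('top','scene'):
    im,d,P=cloud(n);X,Y,Z=[P[...,i] for i in range(3)];hsv=cv2.cvtColor(im,cv2.COLOR_BGR2HSV).astype(int)
    m=(X>.48)&(X<.6)&(Y>-.03)&(Y<.2)&(Z>.05)&(Z<.22)&(hsv[...,1]<60)
    bl=max(blobs(m,20),key=lambda b:b[1]); q=P[bl[2]]; print(n,len(q),q.min(0),q.max(0))
    for lo,hi in((0,.02),(.02,.04),(.04,.06),(.06,.08),(.08,.1),(.1,.12),(.12,.14),(.14,.16)):
        s=q[(q[:,1]>lo)&(q[:,1]<hi)]
        if len(s)>10: print(lo,'x range',s[:,0].min(),s[:,0].max(),'zmax',np.percentile(s[:,2],97))
E
```

```text
top 974 [0.5087 0.0091 0.0999] [0.585  0.151  0.1878]
0 x range 0.5213986334695079 0.581856161114912 zmax 0.13113926495556402
0.02 x range 0.5316466875443201 0.5849752883342512 zmax 0.16547648825780079
0.04 x range 0.5087024452659196 0.5805828508202467 zmax 0.1855251674277362
0.06 x range 0.5093071166419081 0.578663644557674 zmax 0.1741912193575504
0.08 x range 0.5111205827707943 0.5736711246049787 zmax 0.16221862582811256
0.1 x range 0.512472999446764 0.5713729161881094 zmax 0.14902580039441363
0.12 x range 0.5142851361005097 0.5695136212305665 zmax 0.137104986512129
0.14 x range 0.5155453494152229 0.5650903733515819 zmax 0.12365372824793408
scene 697 [0.5057 0.0306 0.0956] [0.5798 0.1563 0.1909]
0.04 x range 0.5071423632086184 0.5797564696605674 zmax 0.18809787596412264
0.06 x range 0.5079066723723165 0.5776061498158147 zmax 0.1788981171448072
0.08 x range 0.5089734518646409 0.5738310740840722 zmax 0.16741765039118817
0.1 x range 0.510271703697903 0.5727741372948244 zmax 0.15309383111437175
0.12 x range 0.5120903529799588 0.568952789224735 zmax 0.1419024326208447
0.14 x range 0.513308823909107 0.5649885473237055 zmax 0.1294142770102444
```

Pot is tilted ~63° with mouth toward −y, axis square to the handle; clearances fit. Lower and slide in.

Call:
carry_out([
  {"hand": 0, "x": 0, "y": -0.005, "z": 0.016, "ax": 0, "ay": 0, "az": 0},
  {"hand": 0, "x": -0.015, "y": -0.005, "z": 0.016, "ax": 0, "ay": 0, "az": 0},
  {"hand": 0, "x": -0.035, "y": -0.005, "z": 0.016, "ax": 0, "ay": 0, "az": 0},
  {"hand": 0, "x": -0.055, "y": -0.005, "z": 0.016, "ax": 0, "ay": 0, "az": 0},
  {"hand": 0, "x": -0.08, "y": -0.005, "z": 0.016, "ax": 0, "ay": 0, "az": 0},
  {"hand": 0, "x": -0.105, "y": -0.005, "z": 0.016, "ax": 0, "ay": 0, "az": 0},
  {"hand": 0, "x": -0.119, "y": -0.005, "z": 0.016, "ax": 0, "ay": 0, "az": 0},
  {"hand": 0, "x": -0.119, "y": -0.005, "z": 0.016, "ax": 0, "ay": 0, "az": 0},
])

```text
t: 37.95
tool_pos: [0.5394, 0.0109, 0.2882]
orientation: [0.007, -3.117, -0.355]
force: [0.6, -0.3, -2.3]
opening: 0.0166
gripper_force: 60.0
```

```bash
python3 - <<'E'
from ik import *
go(*[pot((.539,.0465,.125),0,-.873+np.radians(t)) for t in(70,78,86,94,102,110)])
E
```

```text
grasp [0.5387 0.0485 0.1255] x,y,z axes [[-1.0, -0.005, 0.003], [-0.004, 0.974, 0.225], [-0.005, 0.225, -0.974]] t 37.95 F [ 0.61   -0.2888 -2.2561] op 0.0166 q [-0.154   0.0647  1.7854  0.2295  1.3375 -1.788 ]
x 0.001 y -0.022 z 0.001 ax -0.122 ay -0.005 az 0.004 rows>=0.7
x 0.001 y -0.045 z 0.006 ax -0.262 ay -0.005 az 0.004 rows>=1.4
x 0.001 y -0.067 z 0.013 ax -0.401 ay -0.005 az 0.003 rows>=2.1
x 0.001 y -0.088 z 0.024 ax -0.541 ay -0.006 az 0.003 rows>=2.9
x 0.001 y -0.107 z 0.037 ax -0.681 ay -0.006 az 0.003 rows>=3.6
x 0.001 y -0.124 z 0.053 ax -0.820 ay -0.006 az 0.002 rows>=4.4
```

Call:
carry_out([
  {"hand": 0, "x": 0.001, "y": -0.022, "z": 0.001, "ax": -0.122, "ay": -0.005, "az": 0.004},
  {"hand": 0, "x": 0.001, "y": -0.045, "z": 0.006, "ax": -0.262, "ay": -0.005, "az": 0.004},
  {"hand": 0, "x": 0.001, "y": -0.056, "z": 0.0095, "ax": -0.331, "ay": -0.005, "az": 0.003},
  {"hand": 0, "x": 0.001, "y": -0.067, "z": 0.013, "ax": -0.401, "ay": -0.005, "az": 0.003},
  {"hand": 0, "x": 0.001, "y": -0.078, "z": 0.018, "ax": -0.471, "ay": -0.005, "az": 0.003},
  {"hand": 0, "x": 0.001, "y": -0.088, "z": 0.024, "ax": -0.541, "ay": -0.006, "az": 0.003},
  {"hand": 0, "x": 0.001, "y": -0.107, "z": 0.037, "ax": -0.681, "ay": -0.006, "az": 0.003},
  {"hand": 0, "x": 0.001, "y": -0.124, "z": 0.053, "ax": -0.82, "ay": -0.006, "az": 0.002},
])

```text
t: 38.95
tool_pos: [0.5382, -0.0985, 0.2097]
orientation: [-0.001, 2.716, 1.573]
force: [0.7, 0.3, -2.5]
opening: 0.0167
gripper_force: 60.1
```

Call:
carry_out([
  {"hand": 0, "x": 0, "y": 0, "z": 0, "ax": 0, "ay": 0, "az": 0},
  {"hand": 0, "x": 0, "y": 0, "z": 0, "ax": 0, "ay": 0, "az": 0},
  {"hand": 0, "x": 0, "y": 0, "z": 0, "ax": 0, "ay": 0, "az": 0},
  {"hand": 0, "x": 0, "y": 0, "z": 0, "ax": 0, "ay": 0, "az": 0},
])

```text
t: 39.45
tool_pos: [0.539, -0.0981, 0.2115]
orientation: [-0.003, 2.719, 1.566]
force: [-0.6, 0.8, -1.4]
opening: 0.0165
gripper_force: 60.1
```

```bash
python3 - <<'E'
from ik import *
go(pot((.539,.0465,.12),0,-.873+np.radians(117)))
im,d,P=cloud('scene'); i2,_,P2=cloud('top')
cv2.imwrite('pics/pour.png',np.hstack([cv2.resize(im[140:260,190:310],(400,400),interpolation=cv2.INTER_CUBIC),cv2.resize(i2[110:230,170:290],(400,400),interpolation=cv2.INTER_CUBIC)]))
E
```

```text
grasp [0.5393 0.0463 0.1277] x,y,z axes [[-1.0, 0.0, -0.004], [-0.003, 0.502, 0.865], [0.002, 0.865, -0.502]] t 39.45 F [-0.6442  0.8101 -1.4255] op 0.0165 q [-0.5407  0.4461  1.6788  0.8442  1.684  -2.3207]
x 0.000 y -0.027 z 0.005 ax -0.124 ay 0.002 az 0.003 rows>=0.7
```

View pics/pour.png

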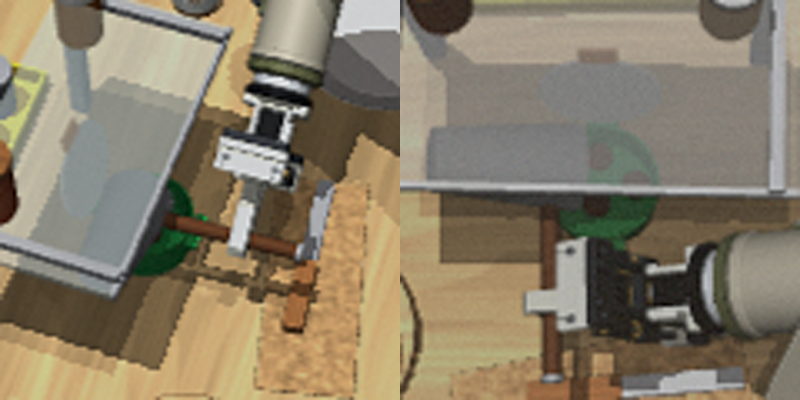

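Three nutmegs lie in the green box (right crop (600,152), (635,180), (598,205)); the pot is empty. Return the pot by the reverse path.

```bash
python3 - <<'E'
from ik import *
go(*[pot((.539,.0465,.127),0,-.873+np.radians(t)) for t in(100,90,80,70,63)])
E
```

```text
grasp [0.5392 0.0462 0.1273] x,y,z axes [[-1.0, 0.001, -0.003], [-0.002, 0.501, 0.865], [0.002, 0.865, -0.501]] t 39.55 F [-0.8067 -0.3022 -1.9259] op 0.0163 q [-0.5412  0.4471  1.6789  0.8444  1.6842 -2.3208]
x 0.000 y 0.029 z 0.003 ax 0.174 ay 0.002 az 0.002 rows>=0.9
x 0.000 y 0.057 z 0.010 ax 0.348 ay 0.003 az 0.002 rows>=1.9
x 0.000 y 0.083 z 0.023 ax 0.523 ay 0.003 az 0.002 rows>=2.8
x 0.000 y 0.107 z 0.039 ax 0.697 ay 0.003 az 0.002 rows>=3.7
x 0.000 y 0.122 z 0.053 ax 0.819 ay 0.003 az 0.001 rows>=4.4
```

Call:
carry_out([
  {"hand": 0, "x": 0, "y": 0.029, "z": 0.003, "ax": 0.174, "ay": 0.002, "az": 0.002},
  {"hand": 0, "x": 0, "y": 0.057, "z": 0.01, "ax": 0.348, "ay": 0.003, "az": 0.002},
  {"hand": 0, "x": 0, "y": 0.083, "z": 0.023, "ax": 0.523, "ay": 0.003, "az": 0.002},
  {"hand": 0, "x": 0, "y": 0.107, "z": 0.039, "ax": 0.697, "ay": 0.003, "az": 0.002},
  {"hand": 0, "x": 0, "y": 0.122, "z": 0.053, "ax": 0.819, "ay": 0.003, "az": 0.001},
  {"hand": 0, "x": 0, "y": 0.122, "z": 0.053, "ax": 0.819, "ay": 0.003, "az": 0.001},
  {"hand": 0, "x": 0, "y": 0.122, "z": 0.053, "ax": 0.819, "ay": 0.003, "az": 0.001},
])

```text
t: 40.42
tool_pos: [0.5382, 0.0081, 0.2888]
orientation: [-0.0, -3.118, -0.362]
force: [0.2, 0.3, -2.9]
opening: 0.0164
gripper_force: 60.0
```

Call:
carry_out([
  {"hand": 0, "x": 0.03, "y": 0, "z": 0, "ax": 0, "ay": 0, "az": 0},
  {"hand": 0, "x": 0.06, "y": 0, "z": 0, "ax": 0, "ay": 0, "az": 0},
  {"hand": 0, "x": 0.09, "y": 0, "z": 0, "ax": 0, "ay": 0, "az": 0},
  {"hand": 0, "x": 0.12, "y": 0, "z": 0, "ax": 0, "ay": 0, "az": 0},
  {"hand": 0, "x": 0.12, "y": 0, "z": 0, "ax": 0, "ay": 0, "az": 0},
  {"hand": 0, "x": 0.12, "y": 0, "z": 0, "ax": 0, "ay": 0, "az": 0},
])

```text
t: 41.18
tool_pos: [0.419, 0.0076, 0.2893]
orientation: [-0.004, -3.12, -0.359]
force: [0.3, -0.6, -2.2]
opening: 0.0166
gripper_force: 60.0
```

```bash
python3 - <<'E'
from ik import *
go(*[pot(g,0,-.873+np.radians(t)) for g,t in(((.42,.0465,.16),45),((.42,.0465,.18),22),((.42,.0465,.19),0))])
E
```

```text
grasp [0.4189 0.0455 0.1267] x,y,z axes [[-1.0, 0.002, 0.001], [0.002, 0.974, 0.227], [-0.0, 0.227, -0.974]] t 41.17 F [ 0.3131 -0.6228 -2.1898] op 0.0166 q [-0.2076 -0.284   2.1051  0.2287  1.3741 -1.827 ]
x -0.001 y 0.061 z -0.024 ax 0.317 ay -0.001 az -0.002 rows>=1.7
x -0.001 y 0.123 z -0.010 ax 0.718 ay -0.001 az -0.002 rows>=3.8
x -0.001 y 0.164 z 0.030 ax 1.102 ay -0.002 az -0.002 rows>=5.9
```

Call:
carry_out([
  {"hand": 0, "x": -0.001, "y": 0.03, "z": -0.012, "ax": 0.158, "ay": 0, "az": 0},
  {"hand": 0, "x": -0.001, "y": 0.061, "z": -0.024, "ax": 0.317, "ay": 0, "az": -0.002},
  {"hand": 0, "x": -0.001, "y": 0.092, "z": -0.018, "ax": 0.517, "ay": 0, "az": -0.002},
  {"hand": 0, "x": -0.001, "y": 0.123, "z": -0.01, "ax": 0.718, "ay": -0.001, "az": -0.002},
  {"hand": 0, "x": -0.001, "y": 0.144, "z": 0.009, "ax": 0.91, "ay": -0.001, "az": -0.002},
  {"hand": 0, "x": -0.001, "y": 0.164, "z": 0.03, "ax": 1.102, "ay": -0.002, "az": -0.002},
  {"hand": 0, "x": -0.001, "y": 0.164, "z": 0.03, "ax": 1.102, "ay": -0.002, "az": -0.002},
  {"hand": 0, "x": -0.001, "y": 0.164, "z": 0.03, "ax": 1.102, "ay": -0.002, "az": -0.002},
])

```text
t: 42.18
tool_pos: [0.4201, 0.1749, 0.297]
orientation: [0.004, -2.847, 1.326]
force: [0.3, -0.0, -2.3]
opening: 0.0168
gripper_force: 60.0
```

```bash
python3 - <<'E'
from ik import *
go(pot((.415,.2655,.19),.0856,-.873))
E
```

```text
grasp [0.4202 0.0471 0.1895] x,y,z axes [[-1.0, -0.002, 0.002], [-0.003, 0.644, -0.765], [0.001, -0.765, -0.644]] t 42.17 F [ 0.2629 -0.0289 -2.3235] op 0.0168 q [ 0.5562  0.0998  1.8566 -0.7154  1.7029 -0.9201]
x 0.016 y 0.140 z -0.167 ax 0.002 ay -0.065 az -0.052 rows>=3.5
```

Call:
carry_out([
  {"hand": 0, "x": 0.004, "y": 0.035, "z": -0.042, "ax": 0, "ay": -0.016, "az": -0.013},
  {"hand": 0, "x": 0.008, "y": 0.07, "z": -0.084, "ax": 0, "ay": -0.032, "az": -0.026},
  {"hand": 0, "x": 0.012, "y": 0.105, "z": -0.125, "ax": 0, "ay": -0.049, "az": -0.039},
  {"hand": 0, "x": 0.016, "y": 0.14, "z": -0.167, "ax": 0.002, "ay": -0.065, "az": -0.052},
  {"hand": 0, "x": 0.016, "y": 0.14, "z": -0.167, "ax": 0.002, "ay": -0.065, "az": -0.052},
  {"hand": 0, "x": 0.016, "y": 0.14, "z": -0.167, "ax": 0.002, "ay": -0.065, "az": -0.052},
  {"hand": 0, "x": 0.016, "y": 0.14, "z": -0.167, "ax": 0.002, "ay": -0.065, "az": -0.052},
])

```text
t: 43.05
tool_pos: [0.404, 0.3913, 0.2982]
orientation: [-0.115, 2.811, -1.313]
force: [-0.3, -0.5, -2.6]
opening: 0.0163
gripper_force: 60.0
```

```bash
python3 - <<'E'
from ik import *
go(pot((.415,.2655,.14),.0856,-.873),pot((.415,.2655,.1205),.0856,-.873))
for n in('top','scene'):
    im,d,P=cloud(n);X,Y,Z=[P[...,i] for i in range(3)]; hsv=cv2.cvtColor(im,cv2.COLOR_BGR2HSV).astype(int)
    q=P[(X<.60)&(X>.49)&(Y>.2)&(Y<.34)&(Z>.195)&(hsv[...,1]<70)&(Z<.235)]
    A=np.c_[q[:,:2]-q[:,:2].mean(0),np.ones(len(q))]; print(n,len(q),'rim plane',np.linalg.lstsq(A,q[:,2],rcond=None)[0],q.mean(0),cv2.minEnclosingCircle(q[:,:2].astype(np.float32)))
E
```

```text
grasp [0.4149 0.2637 0.191 ] x,y,z axes [[-0.997, -0.083, -0.002], [-0.051, 0.64, -0.767], [0.065, -0.764, -0.642]] t 43.05 F [-0.2651 -0.4928 -2.5526] op 0.0163 q [ 0.8642  0.4381  1.4504 -0.6117  1.8876 -0.7881]
x 0.000 y 0.040 z 0.031 ax -0.001 ay 0.000 az -0.004 rows>=0.8
x 0.000 y 0.055 z 0.044 ax -0.001 ay 0.000 az -0.004 rows>=1.1
top 219 rim plane [-0.0259 -0.0589  0.2077] [0.5432 0.2773 0.2077] ((0.539843738079071, 0.27173659205436707), 0.04054034873843193)
scene 174 rim plane [-0.0165 -0.0094  0.2074] [0.5401 0.2693 0.2074] ((0.5407549738883972, 0.2730928957462311), 0.04169754311442375)
```

Call:
carry_out([
  {"hand": 0, "x": 0, "y": 0.02, "z": 0.015, "ax": 0, "ay": 0, "az": 0},
  {"hand": 0, "x": 0, "y": 0.04, "z": 0.031, "ax": 0, "ay": 0, "az": 0},
  {"hand": 0, "x": 0, "y": 0.048, "z": 0.038, "ax": 0, "ay": 0, "az": 0},
  {"hand": 0, "x": 0, "y": 0.053, "z": 0.042, "ax": 0, "ay": 0, "az": 0},
  {"hand": 0, "x": 0, "y": 0.055, "z": 0.044, "ax": 0, "ay": 0, "az": 0},
  {"hand": 0, "x": 0, "y": 0.055, "z": 0.044, "ax": 0, "ay": 0, "az": 0},
])

```text
t: 43.9
tool_pos: [0.4033, 0.3944, 0.2272]
orientation: [-0.118, 2.809, -1.314]
force: [0.1, -0.2, -1.1]
opening: 0.0168
gripper_force: 60.0
```

```bash
python3 - <<'E'
from ik import *
go(pot((.415,.2655,.119),.0856,-.873))
E
```

```text
grasp [0.4145 0.2667 0.1202] x,y,z axes [[-0.996, -0.085, -0.003], [-0.053, 0.639, -0.768], [0.067, -0.765, -0.641]] t 43.9 F [ 0.1304 -0.1998 -1.0731] op 0.0168 q [ 0.8685  0.5327  1.4671 -0.5939  1.7977 -0.7212]
x -0.001 y 0.000 z 0.002 ax -0.002 ay 0.001 az -0.002 rows>=0.0
```

Call:
carry_out([
  {"hand": 0, "x": 0, "y": 0.001, "z": 0.001, "ax": 0, "ay": 0, "az": 0},
  {"hand": 0, "x": 0, "y": 0.001, "z": 0.001, "ax": 0, "ay": 0, "az": 0},
  {"hand": 0, "x": 0, "y": 0.001, "z": 0.001, "ax": 0, "ay": 0, "az": 0},
])

```text
t: 44.28
tool_pos: [0.4032, 0.3941, 0.2257]
orientation: [-0.118, 2.809, -1.315]
force: [-1.6, -1.7, 2.0]
opening: 0.0167
gripper_force: 60.0
```

Call:
carry_out([
  {"hand": 25, "x": 0, "y": 0, "z": 0, "ax": 0, "ay": 0, "az": 0},
  {"hand": 25, "x": 0, "y": 0, "z": 0, "ax": 0, "ay": 0, "az": 0},
  {"hand": 55, "x": 0, "y": 0, "z": 0, "ax": 0, "ay": 0, "az": 0},
  {"hand": 55, "x": 0, "y": 0, "z": 0, "ax": 0, "ay": 0, "az": 0},
  {"hand": 55, "x": 0, "y": 0, "z": -0.03, "ax": 0, "ay": 0, "az": 0},
  {"hand": 55, "x": 0, "y": 0, "z": -0.08, "ax": 0, "ay": 0, "az": 0},
  {"hand": 55, "x": 0, "y": 0, "z": -0.13, "ax": 0, "ay": 0, "az": 0},
  {"hand": 55, "x": 0, "y": 0, "z": -0.16, "ax": 0, "ay": 0, "az": 0},
])

```text
t: 45.28
tool_pos: [0.3922, 0.5182, 0.3298]
orientation: [-0.119, 2.809, -1.311]
force: [0.6, 0.1, -0.0]
opening: 0.0513
gripper_force: 0.0
```

```bash
python3 nuts.py; python3 - <<'E'
from ik import *
go()
for n in('top','scene'):
    im,d,P=cloud(n);X,Y,Z=[P[...,i] for i in range(3)]
    print(n,cv2.minEnclosingCircle(P[(X>.49)&(X<.6)&(Y>.2)&(Y<.34)&(Z>.138)&(Z<.15)][:,:2].astype(np.float32)))
    cv2.imwrite(f'pics/fin_{n}.png',cv2.resize(im,(800,600)))
E
```

```text
top blade 228 [ 0.4795 -0.0702  0.0138] [ 0.4678 -0.1269  0.0081] [ 0.4922 -0.0133  0.025 ]
scene blade 118 [ 0.4791 -0.0697  0.0156] [ 0.4671 -0.1297  0.0083] [ 0.4915 -0.0145  0.0246]
grasp [0.4038 0.3914 0.223 ] x,y,z axes [[-0.996, -0.087, -0.005], [-0.052, 0.641, -0.766], [0.07, -0.762, -0.643]] t 45.38 F [0.4658 0.0462 0.3022] op 0.0509 q [ 0.9857  0.6668  1.0743 -0.5775  2.0706 -0.7729]
top ((0.5390698313713074, 0.27003228664398193), 0.04018682241439819)
scene ((0.5383948683738708, 0.27301040291786194), 0.040141571313142776)
```

View pics/fin_top.png

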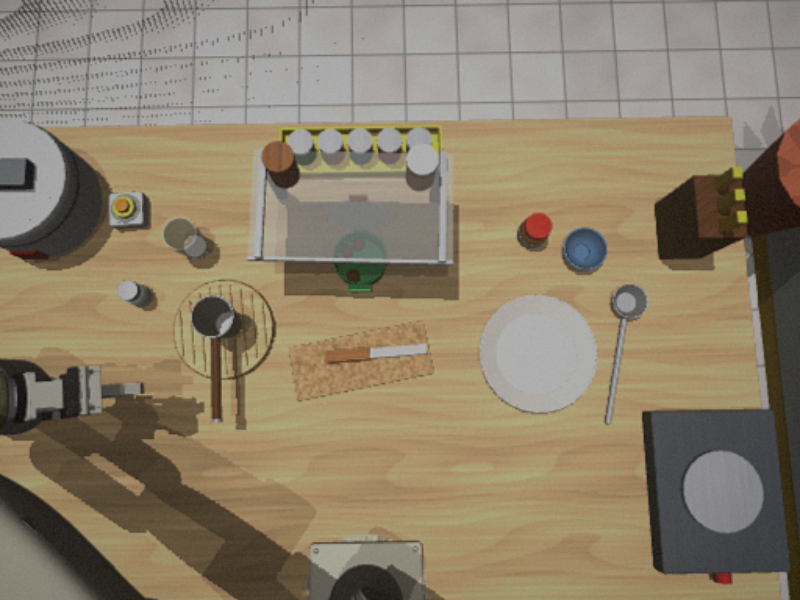

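The spreader has been knocked ~4 cm along the mat, its tip at the mat's edge (428,350); everything else is in place, 3 nutmegs in the box. I'll move the spreader back to the middle of the mat.

```bash
cat > sp.py <<'E'
from ik import *
for n in('top','scene'):
    im,d,P=cloud(n);X,Y,Z=[P[...,i] for i in range(3)];hsv=cv2.cvtColor(im,cv2.COLOR_BGR2HSV).astype(int)
    m=(abs(X-.47)<.05)&(Y<.03)&(Y>-.16)&(hsv[...,1]<60)&(Z<.04)&(Z>.006); q=P[m]
    if len(q)<30: continue
    k=np.polyfit(q[:,1],q[:,0],1); print(n,'blade',q.mean(0),'x/y',k,'y range',np.percentile(q[:,1],[1,99]))
    h=P[(abs(X-.47)<.05)&(abs(Y-.04)<.09)&(hsv[...,1]>140)&(hsv[...,2]<150)&(Z>.014)&(Z<.035)]; print(n,'handle',len(h),h.mean(0),h.min(0),h.max(0))
E
python3 sp.py
python3 - <<'E'
from ik import *
go(((.40,.25,.30),down(.3)),((.475,.028,.16),down(.04)))
E
```

```text
top blade [ 0.4795 -0.0706  0.0139] x/y [-0.0639  0.475 ] y range [-0.1267 -0.0135]
top handle 100 [0.4728 0.0315 0.0213] [ 0.4601 -0.0103  0.0158] [0.4839 0.0745 0.0293]
scene blade [ 0.4794 -0.0722  0.0137] x/y [-0.0565  0.4753] y range [-0.1281 -0.0189]
scene handle 93 [0.4721 0.0359 0.022 ] [ 0.4582 -0.0123  0.0147] [0.4845 0.0796 0.0318]
grasp [0.4035 0.3875 0.2195] x,y,z axes [[-0.996, -0.085, -0.0], [-0.054, 0.637, -0.769], [0.065, -0.767, -0.639]] t 45.58 F [ 0.2063 -0.1295  0.1595] op 0.0511 q [ 0.9825  0.6671  1.0837 -0.5774  2.0685 -0.7725]
x 0.015 y -0.278 z 0.114 ax -0.736 ay 0.592 az 1.262 rows>=8.4
x -0.041 y -0.315 z 0.379 ax -0.674 ay 0.705 az 1.501 rows>=9.6
```

Call:
carry_out([
  {"hand": 50, "x": 0, "y": -0.06, "z": -0.05, "ax": 0, "ay": 0, "az": 0},
  {"hand": 50, "x": 0.015, "y": -0.278, "z": 0.114, "ax": -0.736, "ay": 0.592, "az": 1.262},
  {"hand": 50, "x": 0.015, "y": -0.278, "z": 0.114, "ax": -0.736, "ay": 0.592, "az": 1.262},
  {"hand": 50, "x": 0.015, "y": -0.278, "z": 0.114, "ax": -0.736, "ay": 0.592, "az": 1.262},
  {"hand": 50, "x": 0.015, "y": -0.278, "z": 0.114, "ax": -0.736, "ay": 0.592, "az": 1.262},
  {"hand": 50, "x": 0.015, "y": -0.278, "z": 0.114, "ax": -0.736, "ay": 0.592, "az": 1.262},
  {"hand": 50, "x": 0.015, "y": -0.278, "z": 0.114, "ax": -0.736, "ay": 0.592, "az": 1.262},
  {"hand": 50, "x": 0.015, "y": -0.278, "z": 0.114, "ax": -0.736, "ay": 0.592, "az": 1.262},
])

```text
t: 46.58
tool_pos: [0.3998, 0.2492, 0.4671]
orientation: [1.589, 2.693, -0.239]
force: [0.2, -0.5, 0.5]
opening: 0.0466
gripper_force: 0.0
```

Call:
carry_out([
  {"hand": 50, "x": 0, "y": 0, "z": 0, "ax": 0, "ay": 0, "az": 0},
  {"hand": 50, "x": 0, "y": 0, "z": 0, "ax": 0, "ay": 0, "az": 0},
])

```text
t: 46.82
tool_pos: [0.3997, 0.25, 0.4674]
orientation: [1.574, 2.699, -0.248]
force: [0.9, -0.1, -0.5]
opening: 0.0464
gripper_force: 0.0
```

```bash
python3 - <<'E'
from ik import *
go(((.473,.0315,.1),down(.06)))
E
```

```text
grasp [0.3875 0.2267 0.3025] x,y,z axes [[-0.496, 0.864, -0.085], [0.865, 0.483, -0.133], [-0.074, -0.14, -0.987]] t 46.83 F [ 0.9067 -0.0548 -0.4892] op 0.0464 q [ 0.4865 -0.1661  1.6722 -0.091   1.7659 -0.0402]
x -0.208 y -0.016 z 0.223 ax -0.112 ay 0.115 az 0.454 rows>=4.9
```

Call:
carry_out([
  {"hand": 50, "x": -0.208, "y": -0.016, "z": 0.15, "ax": -0.112, "ay": 0.115, "az": 0.454},
  {"hand": 50, "x": -0.208, "y": -0.016, "z": 0.15, "ax": -0.112, "ay": 0.115, "az": 0.454},
  {"hand": 50, "x": -0.208, "y": -0.016, "z": 0.15, "ax": -0.112, "ay": 0.115, "az": 0.454},
  {"hand": 50, "x": -0.208, "y": -0.016, "z": 0.223, "ax": -0.112, "ay": 0.115, "az": 0.454},
  {"hand": 50, "x": -0.208, "y": -0.016, "z": 0.223, "ax": -0.112, "ay": 0.115, "az": 0.454},
  {"hand": 50, "x": -0.208, "y": -0.016, "z": 0.223, "ax": -0.112, "ay": 0.115, "az": 0.454},
  {"hand": 50, "x": -0.208, "y": -0.016, "z": 0.223, "ax": -0.112, "ay": 0.115, "az": 0.454},
  {"hand": 50, "x": -0.208, "y": -0.016, "z": 0.223, "ax": -0.112, "ay": 0.115, "az": 0.454},
])

```text
t: 47.82
tool_pos: [0.4736, 0.0332, 0.2695]
orientation: [2.153, 2.285, 0.009]
force: [-0.0, 0.3, 0.1]
opening: 0.0468
gripper_force: 0.0
```

```bash
python3 sp.py; python3 - <<'E'
from ik import *
go(((.473,.0315,.026),down(.06)))
E
```

```text
top blade [ 0.48   -0.0785  0.0137] x/y [-0.0612  0.4752] y range [-0.1268 -0.0289]
grasp [0.4745 0.0337 0.1026] x,y,z axes [[-0.059, 0.998, 0.003], [0.998, 0.059, 0.006], [0.006, 0.003, -1.0]] t 47.88 F [-0.0151  0.3954 -0.0899] op 0.0461 q [-0.0394 -0.1056  1.98    0.0034  1.2615 -0.0999]
x -0.002 y -0.001 z 0.077 ax 0.006 ay -0.003 az -0.001 rows>=1.2sp.py:7: RuntimeWarning: Mean of empty slice.
  h=P[(abs(X-.47)<.05)&(abs(Y-.04)<.09)&(hsv[...,1]>140)&(hsv[...,2]<150)&(Z>.014)&(Z<.035)]; print(n,'handle',len(h),h.mean(0),h.min(0),h.max(0))
  ret = um.true_divide(
Traceback (most recent call last):
  File "sp.py", line 7, in <module>
    h=P[(abs(X-.47)<.05)&(abs(Y-.04)<.09)&(hsv[...,1]>140)&(hsv[...,2]<150)&(Z>.014)&(Z<.035)]; print(n,'handle',len(h),h.mean(0),h.min(0),h.max(0))
                                                                                                                                  ~~~~~^^^
ValueError: zero-size array to reduction operation minimum which has no identity
```

Call:
carry_out([
  {"hand": 50, "x": -0.002, "y": -0.001, "z": 0.05, "ax": 0.006, "ay": -0.003, "az": 0},
  {"hand": 50, "x": -0.002, "y": -0.001, "z": 0.077, "ax": 0.006, "ay": -0.003, "az": 0},
  {"hand": 50, "x": -0.002, "y": -0.001, "z": 0.077, "ax": 0.006, "ay": -0.003, "az": 0},
  {"hand": 50, "x": -0.002, "y": -0.001, "z": 0.077, "ax": 0.006, "ay": -0.003, "az": 0},
  {"hand": 0, "x": -0.002, "y": -0.001, "z": 0.077, "ax": 0.006, "ay": -0.003, "az": 0},
  {"hand": 0, "x": -0.002, "y": -0.001, "z": 0.077, "ax": 0.006, "ay": -0.003, "az": 0},
  {"hand": 0, "x": -0.002, "y": -0.001, "z": 0.077, "ax": 0.006, "ay": -0.003, "az": 0},
  {"hand": 0, "x": -0.002, "y": -0.001, "z": 0.077, "ax": 0.006, "ay": -0.003, "az": 0},
], newtons=40)

```text
t: 48.88
tool_pos: [0.4721, 0.0305, 0.1907]
orientation: [-2.155, -2.282, 0.003]
force: [-0.6, 0.8, 2.2]
opening: 0.0238
gripper_force: 40.0
```

Call:
carry_out([
  {"hand": 0, "x": 0, "y": 0, "z": -0.02, "ax": 0, "ay": 0, "az": 0},
  {"hand": 0, "x": 0.031, "y": -0.013, "z": -0.02, "ax": 0, "ay": 0, "az": 0},
  {"hand": 0, "x": 0.031, "y": -0.013, "z": -0.02, "ax": 0, "ay": 0, "az": 0},
  {"hand": 0, "x": 0.031, "y": -0.013, "z": -0.01, "ax": 0, "ay": 0, "az": 0},
  {"hand": 0, "x": 0.031, "y": -0.013, "z": 0, "ax": 0, "ay": 0, "az": 0},
  {"hand": 0, "x": 0.031, "y": -0.013, "z": 0, "ax": 0, "ay": 0, "az": 0},
  {"hand": 0, "x": 0.031, "y": -0.013, "z": 0, "ax": 0, "ay": 0, "az": 0},
])

```text
t: 49.75
tool_pos: [0.4575, 0.0602, 0.1904]
orientation: [-2.156, -2.281, 0.004]
force: [-3.5, 0.9, 9.3]
opening: 0.0239
gripper_force: 46.5
```

Call:
carry_out([
  {"hand": 50, "x": 0, "y": 0, "z": 0, "ax": 0, "ay": 0, "az": 0},
  {"hand": 50, "x": 0, "y": 0, "z": 0, "ax": 0, "ay": 0, "az": 0},
  {"hand": 50, "x": 0, "y": 0, "z": 0, "ax": 0, "ay": 0, "az": 0},
  {"hand": 50, "x": 0, "y": 0, "z": -0.06, "ax": 0, "ay": 0, "az": 0},
  {"hand": 50, "x": 0, "y": 0, "z": -0.12, "ax": 0, "ay": 0, "az": 0},
  {"hand": 50, "x": 0.1, "y": -0.05, "z": -0.22, "ax": 0, "ay": 0, "az": 0},
  {"hand": 50, "x": 0.1, "y": -0.05, "z": -0.22, "ax": 0, "ay": 0, "az": 0},
  {"hand": 50, "x": 0.1, "y": -0.05, "z": -0.22, "ax": 0, "ay": 0, "az": 0},
])

```text
t: 50.75
tool_pos: [0.4021, 0.1589, 0.413]
orientation: [-2.156, -2.285, -0.001]
force: [0.2, -0.4, -0.3]
opening: 0.0467
gripper_force: 0.0
```

```bash
python3 - <<'E'
from ik import *
go()
im,d,P=cloud('top'); cv2.imwrite('pics/end.png',cv2.resize(im[90:280,90:410],(800,475),interpolation=cv2.INTER_CUBIC))
E
```

```text
grasp [0.4021 0.1591 0.246 ] x,y,z axes [[-0.058, 0.998, 0.001], [0.998, 0.058, 0.0], [0.0, 0.001, -1.0]] t 50.75 F [ 0.2141 -0.4224 -0.2644] op 0.0467 q [ 0.2571 -0.3431  1.9134  0.001   1.5709  0.199 ]
```

View pics/end.png

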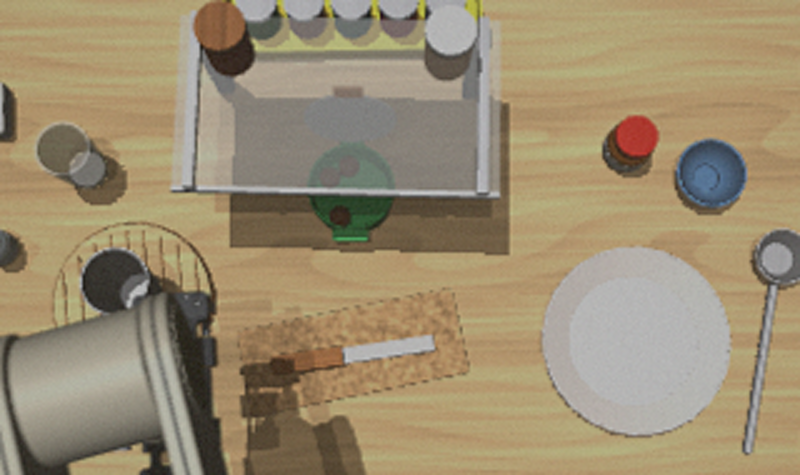

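The spreader lies flat in the middle of the mat, the flap is open, three nutmegs are in the box ((345,165), (330,178), (340,215)) and the emptied pot stands on the lid. Handing in.

```bash
python3 -c "
from plant import robot
print(robot.close_job())"
```

```text
the job is handed in; nothing more can be done
None
```

The job is handed in at about 51 s: the flap is open and leaning back, all three nutmegs are in the box, the emptied pot stands upright on the steamer lid, and the spreader lies flat on the mat (it got knocked about 4 cm during the run, so I moved it back to the middle).

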